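# Pack the spice jars in the carrier and lock the castle nut

## Robot

A 7-joint arm with a two-finger parallel gripper is mounted at the origin on a cart in front of the work surface, level with it; the furniture and walls round the work are solid. World frame = base frame: x ahead of the robot, y to its left, z up, the work surface at z = 0. Lengths are in m, angles in rad, forces in N, time in s.
With the tool pointing down it reaches from about 0.425 to 0.8 m from the base axis. Payload 8.3 kg.
Tool frame: the origin (TCP) lies midway between the tips of the shut fingers; the grasp point (between the pads) lies 19 mm behind it (arm.tcp_to_grasp is the distance from the TCP to the grasp point, in m); z points along the fingers, y is the line along which they close (so a half turn about z gives the same grasp; the last joint's range is limited). The gripper opens to 85 mm and grips with 20 to 120 N. Pads are 22 mm wide; open, the fingers measure 114 mm over their backs; the gripper's body (76 mm by 85 mm) begins 54 mm behind the grasp point. The pads swing forward as they close: fully open they stand 13 mm farther back than shut.
Start: joints at [1.046, 0.383, 0.016, 1.37, -0.006, 1.388, -0.046], TCP at [0.279, -0.559, 0.231] pointing down, gripper open.
Joint ranges: [-2.95, 2.95], [-0.25, 2.06], [-1.52, 1.56], [0.18, 2.33], [-1.44, 4.58], [0.02, 2.06], [-3.01, 3.01]. Speed limits (rad/s): [2.39, 2.39, 3.01, 3.01, 3.14, 3.14, 3.14].

## Interface

Orientations are given as a unit quaternion [w, x, y, z].
In Python, from bench import arm gives the robot as it stands.
- The arm moves only by the tool move_arm, never from a script. Its argument "rows" is one flat list of numbers, 7 for each row, row after row: the shift along the tool's x, y, z in mm, then the turn, a rotation vector about the tool's x, y, z in degrees, then the closure, from 0 (fully open) to 1 (shut). In form: [x, y, z, ax, ay, az, jaw, x, y, z, ax, ay, az, jaw, ...]. A call has 1 to 8 rows; each row shifts and turns the commanded pose from where the row before left it, along the tool's axes as they then stand; what a row does not reach is not made up. A row lasts 1/12 s, in which the tool goes at most 41.7 mm and 7.16 degrees, less where a joint would pass 70% of its speed; a pose out of reach is approached as far as the arm can. A call with a gripper value outside its range is refused whole. The fingers move at their own pace and stop on an object; "grip_force" is the grip in N (left out, the last holds). Time passes only in rows, so rows that do not move let the fingers close. It gives the time, the measured TCP pose, the force, the opening and the grip force at its end, in the units of the state.
- arm.observe(): the state, without advancing time (a new reading comes with each control period).
- arm.grab_frame(name): name is "scene" or "side" or "wrist"; returns (picture, depth): 400x640x3 uint8, red, green, blue; 400x640 float32, m along the optical axis (not along the pixel's ray), 0 where there is no reading.
- arm.camera_info(name): a dict with "intrinsics" (3x3 intrinsics, pixels), "position" and "rotation" of the camera in the world. Camera axes: x right, y up, looking along -z (the intrinsics and any distortion apply to the point x, -y, -z); pixel columns grow to the right and rows downward; lengths in m; the calibration is good to about 2 mm. A picture is of the moment at which its call begins: read the wrist's pose just before it. camera_info takes no time and is no camera call; for the wrist camera it gives the pose at the moment of the call.
- arm.finish_job(): hands the job in; it is judged then, once.
Trained networks look in the newest picture that a camera, given by its name, has taken for a name from the list of things; names that differ only in an ending like _2 or _b are one class to them, and where a whole thing is asked for, a point or a joint stands for the part that bears it (a point fixed in the world has none). Each returns a list of dicts, best first, with "confidence" (0 to 1); they miss things now and then, are a little off and sometimes report something else, mostly with a low value. They report only what shows in the picture. A call takes as long as a camera call. They do not tell look-alikes from the thing itself.
- arm.silhouettes(camera, thing): "mask" (400x640 bool, what is visible of it) and "box" ([left, top, width, height] in pixels, round what is visible of it).
The state is a dict: "time_s": time; "qpos": joint angles; "joint_velocities": joint speeds; "tau": joint torques, N m; "eef_pos": TCP position; "tcp_rot": TCP orientation; "wrist_force": force on the tool from outside, world axes, zero at the start; "wrist_torque": the same for the moment, N m; "finger_gap": finger opening in m; "grip_force": force on a finger pad.
Only numpy, scipy, OpenCV 4.12 (cv2) and the standard library are available. Lean on these libraries where they do the work, as an engineer would, in place of code of your own. Each camera call takes 0.05 s, during which the arm holds its last target. There are 200 camera calls.

## Task

Pack every white spice jar on the worktop upright into a cell of the wooden carrier and press its coloured lid fully home. Then swing the clamp bar over the row against its stop, tighten the brass castle nut clockwise until the bar bears on the lids, and turn it on just to the first slot that lines up with the red cross pin, no further. Then push the red button fully down so that the pin drops into the slots; leave the pepper mill, tomato and garlic where they are.

Things in the scene. Friction and masses are not known exactly. Their poses are not given: they have to be found in the camera images.
- carrier: jar carrier, fixed to the worktop: low wooden tray 72 x 290 mm, origin under its centre, long side along its y. Floor 6 mm thick; four open cells in a row along y, 54 mm (x) by 52 mm (y) inside, walls 10 mm above the floor; a steel threaded post stands upright in the middle.
- clamp: the parts on the post that go up and down together (clamp bar and nut); origin on the post axis at the bar's rubber underside, 71 mm above the worktop when the nut reads 0, z up. They sink 2.5 mm for each radian the nut is tightened.
- bar_end (a point): point in the middle of the bar's thickness, 115 mm from the post, on the arm of the bar that points away from the robot while parked. The bar is aluminium with a soft rubber underside, 264 mm long (pivoted in its middle on the post), 24 mm wide, 12 mm thick, its underside at clamp's height.
- bar (a joint): swing of the clamp bar about the post, rad, seen from above counter-clockwise positive. 0: against its stop, along the row and over all cells; it starts parked across the row, 1.35 to 1.75, with bar_end away from the robot, and is pushed clockwise to 0 (bar_end goes to the right, over cell 0). Takes 0.06 N m and stays where left.
- nut_mid (a point): on the post axis, 12 mm above the underside of the brass castle nut. The nut is a round fluted body 50 mm across and 20 mm high sitting on the bar, with six teeth 10 mm high on top (six slots between, 60 degrees apart).
- nut (a joint): turn of the castle nut, rad, grows clockwise seen from above (tightening); starts between 0 and 0.6. The bar touches seated lids at about 2.95 and must be tightened beyond that; takes 0.3 to 0.5 N m and stays where left. Its slots line up with the cross pin when nut minus post_head is a whole multiple of 1.047 (within 0.1).
- post_head (a joint): direction of the red cross pin about the post, rad, same sense and zero as nut; between 0.05 and 0.75, set at the start, cannot be turned by hand. With these values the first slot to line up after the nut is tight is at nut = 3.14 + post_head.
- lock_top (a point): middle of the top of the red push button (20 mm across) of the captive cotter, on the post axis above the nut, about 135 mm high when up. Below the button is a red cross pin 44 mm long, 4.4 mm wide, 6 mm high.
- lock (a joint): how far the cotter button is pushed down, m: 0 up, 0.018 fully home (cross pin down in two facing slots of the nut). Takes about 4 N; if the slots are not lined up the pin stops on the teeth at about 0.010 to 0.012. Stays where left.
- cell_0 (a point): centre of the floor of cell 0, -117 mm along the carrier's y from the post axis, 6 mm above the worktop
- cell_1 (a point): centre of the floor of cell 1, -62 mm along the carrier's y from the post axis, 6 mm above the worktop
- cell_2 (a point): centre of the floor of cell 2, 62 mm along the carrier's y from the post axis, 6 mm above the worktop
- cell_3 (a point): centre of the floor of cell 3, 117 mm along the carrier's y from the post axis, 6 mm above the worktop
- jar_a: loose white stoneware spice jar with a push-in orange lid; body 42 mm across and 48 mm high, 0.18 kg, origin at the centre of its underside, z up. Two to four of the four jars are present.
- jar_a_lid (a joint): how far this jar's lid (38 mm across, 10 mm thick, its top 66 mm above the jar's underside when proud) is pushed in, m: 0 stands 8 mm proud (black seal showing), 0.008 fully seated; takes about 5 N to push, stays where left
- jar_b: loose white stoneware spice jar with a push-in blue lid; body 42 mm across and 48 mm high, 0.18 kg, origin at the centre of its underside, z up. Two to four of the four jars are present.
- jar_b_lid (a joint): how far this jar's lid (38 mm across, 10 mm thick, its top 66 mm above the jar's underside when proud) is pushed in, m: 0 stands 8 mm proud (black seal showing), 0.008 fully seated; takes about 5 N to push, stays where left
- jar_c: loose white stoneware spice jar with a push-in green lid; body 42 mm across and 48 mm high, 0.18 kg, origin at the centre of its underside, z up. Two to four of the four jars are present.
- jar_c_lid (a joint): how far this jar's lid (38 mm across, 10 mm thick, its top 66 mm above the jar's underside when proud) is pushed in, m: 0 stands 8 mm proud (black seal showing), 0.008 fully seated; takes about 5 N to push, stays where left
- jar_d: loose white stoneware spice jar with a push-in yellow lid; body 42 mm across and 48 mm high, 0.18 kg, origin at the centre of its underside, z up. Two to four of the four jars are present.
- jar_d_lid (a joint): how far this jar's lid (38 mm across, 10 mm thick, its top 66 mm above the jar's underside when proud) is pushed in, m: 0 stands 8 mm proud (black seal showing), 0.008 fully seated; takes about 5 N to push, stays where left
- pepper_mill: wooden pepper mill, 58 mm across, 160 mm high, bystander, origin at the centre of its underside; leave it where it is
- tomato: tomato, about 68 mm, bystander, origin at the centre of its underside; leave it where it is
- garlic: garlic bulb, about 60 mm, bystander, origin at the centre of its underside; leave it where it is
There are look-alikes about, which are no part of the job. What is shaped like the jar_c but purple or turquoise is not meant. What is shaped like the jar_a but pink or turquoise is not meant.

How it is judged:
On the way, in this order (a step that is already met when the one before it is completed fails the run):
1. every jar stands in a cell and its lid is pressed fully in ((horizontal distance between jar_a and cell_0 below 0.009 m or horizontal distance between jar_a and cell_1 below 0.009 m or horizontal distance between jar_a and cell_2 below 0.009 m or horizontal distance between jar_a and cell_3 below 0.009 m) and height (world z) of each of jar_a, jar_b, jar_c, jar_d below 0.012 m and angle between each of jar_a, jar_b, jar_c, jar_d's own z axis and vertical below 0.12 rad and (horizontal distance between jar_b and cell_0 below 0.009 m or horizontal distance between jar_b and cell_1 below 0.009 m or horizontal distance between jar_b and cell_2 below 0.009 m or horizontal distance between jar_b and cell_3 below 0.009 m) and (horizontal distance between jar_c and cell_0 below 0.009 m or horizontal distance between jar_c and cell_1 below 0.009 m or horizontal distance between jar_c and cell_2 below 0.009 m or horizontal distance between jar_c and cell_3 below 0.009 m) and (horizontal distance between jar_d and cell_0 below 0.009 m or horizontal distance between jar_d and cell_1 below 0.009 m or horizontal distance between jar_d and cell_2 below 0.009 m or horizontal distance between jar_d and cell_3 below 0.009 m) and value of joint each of jar_a_lid, jar_b_lid, jar_c_lid, jar_d_lid above 0.0065 m), for 0.2 s.
2. the bar lies over the row and the nut is tight on the lids, with the cotter still up (z of clamp in the frame of carrier below 0.064 m and value of joint bar below 0.1 rad and value of joint nut between 3.05 and 4.05 rad and value of joint lock below 0.012 m), for 0.2 s.
3. the cotter is pushed fully down (value of joint lock above 0.0155 m), for 0.2 s.
At the end, for the whole second after the job is handed in: Each jar present is in a cell (9 mm, tilt < 0.12 rad), lid in by 6.5 of 8 mm; bar within 0.1 rad of its stop, its underside down to the lids' height (64 mm or less); nut at 3.05 to 4.05 rad; cotter down 15.5 of 18 mm, in the nut's slots; all at rest (all of step 1 and z of clamp in the frame of carrier below 0.064 m and value of joint bar below 0.1 rad and value of joint nut between 3.05 and 4.05 rad and value of joint lock above 0.0155 m and linear speed of each of jar_a, jar_b, jar_c, jar_d below 0.02 m/s); the robot touches nothing.
It fails at once if pepper mill moved by more than 3 cm (distance of pepper_mill from where it was at the start of the episode above 0.03 m).
It fails at once if tomato moved by more than 3 cm (distance of tomato from where it was at the start of the episode above 0.03 m).
It fails at once if garlic moved by more than 3 cm (distance of garlic from where it was at the start of the episode above 0.03 m).
Of jar_a, jar_b, jar_c, jar_d only 2 to 4 are there at a start; the rules pass over those that are not, and their reading is None.
At some moment in a run one of jar_a, jar_b, jar_c, jar_d may be knocked a few centimetres aside while the robot is not near it.
It also fails if it takes over 210 s, if anything falls off the work surface, if the arm or the gripper's body presses on something with over 40 N, if the wrist force passes 120 N, or if a joint passes its speed limit or range.

## Working session

There is one attempt and no reset: what is moved stays moved. The work goes in short steps, Python scripts to look and compute and a tool call to move; the robot and the scene stay as the last step left them, time stands still between calls to the robot, and variables do not carry over. Pictures are saved under pics/ and viewed, at most 14 in all, crops included, and the job is handed in when it is done.

Besides the shell and the picture viewer there is one more tool, called after "Emit:" in YAML: its name, and indented under it one key for each argument. move_arm: Moves the arm, as the interface text tells. Its arguments: {"type":"object","properties":{"rows":{"type":"array"},"grip_force":{"type":"number"}},"required":["rows"]}

```bash
mkdir -p pics; ls
cat > h.py <<'E'
import numpy as np, cv2
from bench import arm
def pts(cam,depth,info=None):
    i=info or arm.camera_info(cam);K=np.array(i["intrinsics"]);R=np.array(i["rotation"]);p=np.array(i["position"])
    v,u=np.mgrid[0:400,0:640]
    x=(u-K[0,2])/K[0,0]*depth;y=(v-K[1,2])/K[1,1]*depth
    P=np.stack([x,-y,-depth],-1)@R.T+p
    P[depth<=0]=np.nan
    return P
def save(n,img,box=None,s=1):
    if box: l,t,w,h=box; img=img[t:t+h,l:l+w]
    img=cv2.resize(img,None,fx=s,fy=s,interpolation=cv2.INTER_CUBIC)
    cv2.imwrite("pics/"+n,img[...,::-1])
E
python3 - <<'E'
from h import *
for c in("scene","side"):
    im,d=arm.grab_frame(c); save(c+"0.png",im); np.savez(c+"0.npz",im=im,d=d)
    i=arm.camera_info(c); print(c,i)
    P=pts(c,d)
    for t in ("jar_a","carrier","bar","nut","lock","pepper_mill","tomato","garlic"):
        for s in arm.silhouettes(c,t):
            m=s["mask"]; q=P[m]; q=q[~np.isnan(q[:,0])]
            print(t,round(s["confidence"],2),s["box"],np.round(np.nanmedian(q,0),3),np.round(q.min(0),3),np.round(q.max(0),3),np.median(im[m],0))
print(arm.observe())
E
```

```text
pics
scene {'intrinsics': array([[474.81787751,   0.        , 329.68387289],
       [  0.        , 474.81787751, 198.08960969],
       [  0.        ,   0.        ,   1.        ]]), 'position': array([-0.22522248,  0.4531431 ,  1.23228304]), 'rotation': array([-0.47707208, -0.15605653,  0.27062344,  0.82146914])}Traceback (most recent call last):
  File "<stdin>", line 5, in <module>
  File "h.py", line 7, in pts
    P=np.stack([x,-y,-depth],-1)@R.T+p
      ~~~~~~~~~~~~~~~~~~~~~~~~~~^~~~
ValueError: matmul: Input operand 1 has a mismatch in its core dimension 0, with gufunc signature (n?,k),(k,m?)->(n?,m?) (size 4 is different from 3)
```

```bash
sed -i 's/R=np.array(i\["rotation"\])/R=qR(i["rotation"])/; s/^def pts/from scipy.spatial.transform import Rotation\ndef qR(q): return Rotation.from_quat(np.roll(np.array(q),-1)).as_matrix()\ndef pts/' h.py
python3 - <<'E'
from h import *
for c in("scene","side"):
    im,d=arm.grab_frame(c); save(c+"0.png",im); np.savez(c+"0.npz",im=im,d=d)
    P=pts(c,d)
    for t in ("jar_a","carrier","bar","nut","lock","pepper_mill","tomato","garlic"):
        for s in arm.silhouettes(c,t):
            m=s["mask"]; q=P[m]; q=q[~np.isnan(q[:,0])]
            print(t,round(s["confidence"],2),s["box"],np.round(np.nanmedian(q,0),3),np.round(q.min(0),3),np.round(q.max(0),3),np.median(im[m],0))
o=arm.observe();print({k:np.round(v,3) for k,v in o.items()})
E
```

```text
jar_a 0.82 [420.2, 176.7, 14.2, 21.5] [ 0.416 -0.271  0.045] [ 0.401 -0.296 -0.006] [ 0.44  -0.259  0.071] [40.5 85.5 78.5]
jar_a 0.79 [400.2, 188.6, 14.5, 24.0] [ 0.415 -0.189  0.044] [ 0.401 -0.233 -0.005] [ 0.479 -0.174  0.069] [103. 125.  89.]
jar_a 0.76 [402.5, 164.5, 14.4, 22.2] [ 0.495 -0.254  0.044] [ 0.479 -0.282 -0.006] [ 0.55  -0.24   0.069] [72. 43. 77.]
jar_a 0.62 [245.0, 189.9, 99.1, 74.2] [0.477 0.184 0.009] [ 0.353  0.026 -0.006] [0.64  0.32  0.137] [142.  98.  66.]
jar_a 0.61 [431.4, 159.8, 19.4, 24.8] [ 0.446 -0.343  0.044] [ 0.408 -0.4   -0.009] [ 0.513 -0.29   0.071] [ 49.  101.5  93.5]
jar_a 0.52 [345.3, 187.2, 12.8, 20.2] [ 0.498 -0.034  0.047] [ 0.486 -0.082 -0.006] [ 0.535 -0.018  0.07 ] [130.  79.  86.]
jar_a 0.48 [373.8, 194.0, 15.7, 26.4] [ 0.431 -0.102  0.046] [ 0.418 -0.16  -0.004] [ 0.498 -0.087  0.071] [140. 101.  89.]
carrier 0.83 [246.2, 190.4, 93.7, 76.8] [0.477 0.185 0.009] [ 0.353  0.026 -0.007] [0.626 0.32  0.137] [142.  98.  66.]
carrier 0.36 [399.6, 188.9, 11.8, 23.5] [ 0.415 -0.187  0.046] [ 0.401 -0.213 -0.002] [ 0.442 -0.174  0.069] [101. 117
[... 1653 characters left out ...]
0.072] [167.  78.  55.]
garlic 0.69 [174.6, 210.3, 18.6, 18.7] [0.394 0.407 0.038] [ 0.376  0.384 -0.003] [0.453 0.439 0.061] [189. 157. 143.]
{'time_s': np.float64(0.95), 'qpos': array([ 1.046,  0.383,  0.016,  1.37 , -0.006,  1.388, -0.047]), 'joint_velocities': array([ 0.   ,  0.   ,  0.001, -0.002, -0.   ,  0.001, -0.001]), 'tau': array([-0.0000e+00, -6.2734e+01,  8.4300e-01, -3.7209e+01,  1.7000e-02,
        3.0000e-03,  0.0000e+00]), 'eef_pos': array([ 0.279, -0.56 ,  0.231]), 'tcp_rot': array([-0.   ,  0.973,  0.229,  0.   ]), 'wrist_force': array([-0.31 , -0.447, -0.26 ]), 'wrist_torque': array([ 0.056,  0.064, -0.022]), 'grip_force': np.float64(0.0), 'finger_gap': np.float64(0.086)}
```

View pics/scene0.png

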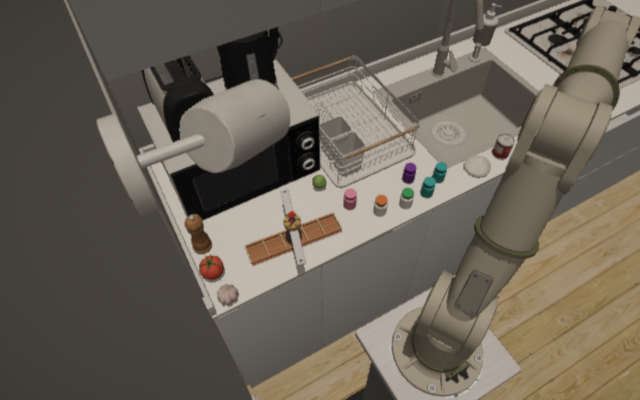

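View pics/side0.png

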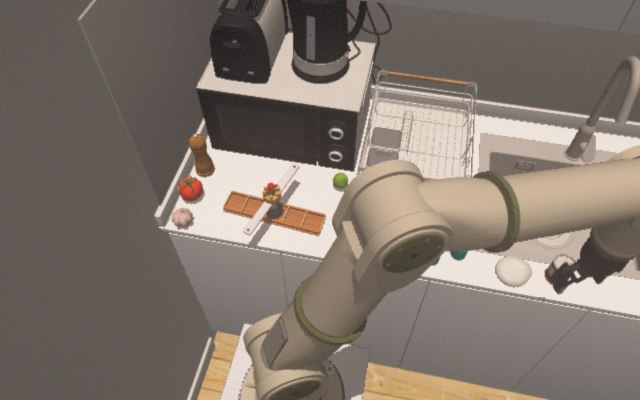

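Run:
```python
from h import *
z=np.load("scene0.npz");save("crop1.png",z["im"],(330,120,200,100),4)
P=pts("scene",z["d"])
from scipy.spatial import cKDTree
for n,(u,v) in dict(pink=(350,197),orange=(381,204),green=(407,196),purp=(409,172),t1=(428,186),t2=(440,171)).items():
    W=P[v-15:v+22,u-14:u+14].reshape(-1,3); I=z["im"][v-15:v+22,u-14:u+14].reshape(-1,3)
    m=(W[:,2]>.061)&(W[:,2]<.075); q=W[m]; print(n,m.sum(),q.mean(0).round(3),((q.min(0)+q.max(0))/2).round(3),np.ptp(q,0).round(3))
# carrier: points z 0.004-0.02 
m=(P[...,2]>.003)&(P[...,2]<.024)&(P[...,0]>.38)&(P[...,0]<.58)&(P[...,1]>.0)&(P[...,1]<.34)
im=z["im"].astype(int); m&=(im[...,0]-im[...,2]>40)
q=P[m][:,:2].astype(np.float32); r=cv2.minAreaRect(q); print(m.sum(),r)
m=(P[...,2]>.066)&(P[...,2]<.092)&(P[...,0]>.3)&(P[...,0]<.68)&(P[...,1]>.0)&(P[...,1]<.34)
q=P[m][:,:2].astype(np.float32); print(m.sum(),cv2.minAreaRect(q))
m=(P[...,2]>.125)&(P[...,2]<.15)&(P[...,0]>.4)&(P[...,0]<.55)&(P[...,1]>.1)&(P[...,1]<.25);print("button",m.sum(),P[m].mean(0),np.ptp(P[m],0))
```

```text
pink 87 [ 0.507 -0.039  0.065] [ 0.507 -0.039  0.066] [0.036 0.037 0.009]
orange 84 [ 0.439 -0.107  0.065] [ 0.438 -0.107  0.066] [0.035 0.037 0.01 ]
green 83 [ 0.423 -0.196  0.064] [ 0.421 -0.194  0.065] [0.037 0.038 0.008]
purp 127 [ 0.471 -0.235  0.064] [ 0.468 -0.231  0.065] [0.105 0.101 0.008]
t1 85 [ 0.424 -0.282  0.065] [ 0.425 -0.299  0.066] [0.04  0.078 0.01 ]
t2 148 [ 0.439 -0.316  0.065] [ 0.439 -0.317  0.066] [0.068 0.103 0.01 ]
1416 ((0.48237499594688416, 0.17160651087760925), (0.2911913990974426, 0.07547233998775482), 85.05414581298828)
1048 ((0.5848636627197266, 0.22376765310764313), (0.2900291383266449, 0.377249151468277), 57.81511306762695)
button 35 [0.48158353 0.17237429 0.13317983] [0.0181915  0.01692238 0.00834299]
```

View pics/crop1.png

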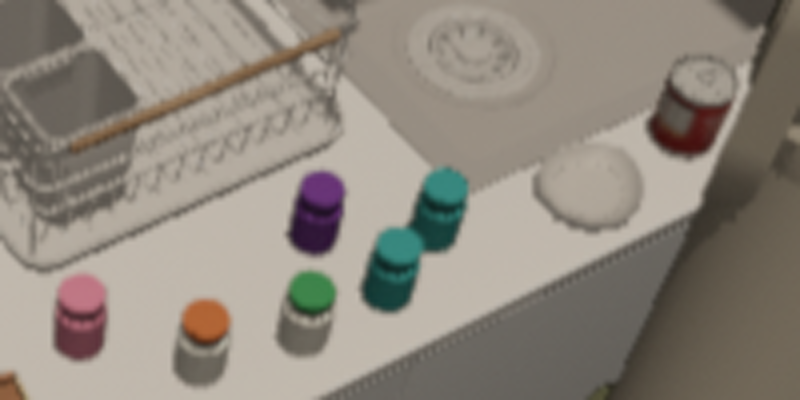

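Candidates: pink (350,198), orange-lid white (381,205), green-lid white (407,197), purple (409,173), turquoise (428,187),(440,172). By description only orange and green (white bodies) are meant. I go above them and look with the wrist camera.

```bash
cat >> h.py <<'E'
def yaw():
    R=qR(arm.observe()["tcp_rot"]); return np.degrees(np.arctan2(R[1,0],R[0,0]))
def plan(x,y,z,psi=None,n=None,jaw=0,step=38):
    """print rows to reach world TCP pose, tool down, tool-x yaw psi (deg)"""
    o=arm.observe();R=qR(o["tcp_rot"]);d=np.array([x,y,z])-o["eef_pos"]
    y0=yaw(); dy=0 if psi is None else (psi-y0+180)%360-180
    N=n or max(int(np.ceil(np.linalg.norm(d)/1000*1000/step*1000)),int(np.ceil(abs(dy)/7)),1)
    R=R.copy()
    print("pose",o["eef_pos"].round(4),"yaw",round(y0,2),"tilt",np.round(R[:,2],3),"t",round(o["time_s"],2),"N",N)
    out=[]
    for k in range(N):
        t=R.T@d*1000/N
        out.append([round(float(v),1) for v in t]+[0,0,round(-dy/N,2),jaw])
        R=R@Rotation.from_rotvec([0,0,np.radians(-dy/N)]).as_matrix()
    for k in range(0,N,8): print(str(sum(out[k:k+8],[])))
E
python3 -c "
from h import *
plan(.44,-.15,.23,85)"
```

```text
pose [ 0.2785 -0.5595  0.2313] yaw 26.46 tilt [ 0.  0. -1.] t 0.95 N 12
[27.3, -24.6, 0.1, 0, 0, np.float64(-4.88), 0, 29.2, -22.1, 0.1, 0, 0, np.float64(-4.88), 0, 31.0, -19.6, 0.1, 0, 0, np.float64(-4.88), 0, 32.6, -16.9, 0.1, 0, 0, np.float64(-4.88), 0, 33.9, -14.0, 0.1, 0, 0, np.float64(-4.88), 0, 35.0, -11.1, 0.1, 0, 0, np.float64(-4.88), 0, 35.8, -8.1, 0.1, 0, 0, np.float64(-4.88), 0, 36.3, -5.0, 0.1, 0, 0, np.float64(-4.88), 0]
[36.6, -1.9, 0.1, 0, 0, np.float64(-4.88), 0, 36.7, 1.2, 0.1, 0, 0, np.float64(-4.88), 0, 36.4, 4.3, 0.1, 0, 0, np.float64(-4.88), 0, 35.9, 7.4, 0.1, 0, 0, np.float64(-4.88), 0]
```

Emit:
move_arm:
  rows: [27,-25,0,0,0,-4.9,0,29,-22,0,0,0,-4.9,0,31,-20,0,0,0,-4.9,0,33,-17,0,0,0,-4.9,0,34,-14,0,0,0,-4.9,0,35,-11,0,0,0,-4.9,0,36,-8,0,0,0,-4.9,0,36,-5,0,0,0,-4.9,0]

```text
time_s: 1.62
eef_pos: [0.3859, -0.284, 0.2316]
tcp_rot: [0.0, 0.839, 0.544, 0.0]
wrist_force: [0.8, -0.3, -0.0]
finger_gap: 0.0852
grip_force: 0.0
```

Emit:
move_arm:
  rows: [37,-2,0,0,0,-4.9,0,37,1,0,0,0,-4.9,0,36,4,0,0,0,-4.9,0,36,7,0,0,0,-4.9,0,0,0,0,0,0,0,0,0,0,0,0,0,0,0]

```text
time_s: 2.12
eef_pos: [0.4388, -0.1463, 0.2317]
tcp_rot: [0.0, 0.734, 0.679, 0.0]
wrist_force: [-0.3, -1.1, 0.1]
finger_gap: 0.0852
grip_force: 0.0
```

```bash
cat >> h.py <<'E'
def jars(cam="wrist",name=None):
    im,d=arm.grab_frame(cam);info=arm.camera_info(cam);P=pts(cam,d,info)
    if name: save(name,im)
    hsv=cv2.cvtColor(im,cv2.COLOR_RGB2HSV).astype(int);H,S,V=hsv[...,0],hsv[...,1],hsv[...,2]
    for n,lo,hi in (("orange",5,16),("green",45,75),("blue",100,125),("yellow",20,34)):
        m=(H>=lo)&(H<=hi)&(S>110)&(V>60)&(P[...,2]>.05)&(P[...,2]<.08)
        k,l,st,_=cv2.connectedComponentsWithStats(m.astype(np.uint8))
        for j in range(1,k):
            if st[j,4]<25: continue
            q=P[l==j]; q=q[q[:,2]>np.percentile(q[:,2],60)-.004]
            (c,w,a)=cv2.minAreaRect(q[:,:2].astype(np.float32))
            print(n,st[j],"ctr",np.round(c,4),"mean",q.mean(0).round(4),"size",np.round(w,3))
    return im,d,P
E
sed -i 's/round(-dy\/N,2)/round(float(-dy\/N),2)/' h.py
python3 -c "
from h import *
print(arm.camera_info('wrist'));print(arm.observe()['eef_pos'],yaw())
jars('wrist','w1.png');jars('scene','s1.png')"
```

```text
{'intrinsics': array([[285.31200079,   0.        , 319.27736184],
       [  0.        , 285.31200079, 200.92085401],
       [  0.        ,   0.        ,   1.        ]]), 'position': array([ 0.44495305, -0.06243095,  0.37381747]), 'rotation': array([ 0.98553794, -0.16492866,  0.00619577, -0.03840732])}
[ 0.43879807 -0.14627004  0.23170015] 85.5486318817525
orange [303 133  34  35 926] ctr [ 0.4409 -0.113 ] mean [ 0.4409 -0.1128  0.0651] size [0.037 0.036]
green [296 215  30  24 514] ctr [ 0.422  -0.2039] mean [ 0.4223 -0.2027  0.0647] size [0.027 0.035]
orange [376 195  11  11  98] ctr [ 0.4397 -0.1084] mean [ 0.4391 -0.1089  0.0637] size [0.034 0.035]
orange [192 233  16  13 110] ctr [0.5821 0.4211] mean [0.5805 0.4223 0.0692] size [0.039 0.018]
orange [200 256  19  17 115] ctr [0.4967 0.426 ] mean [0.5002 0.4262 0.0545] size [0.049 0.049]
green [403 189  10   9  73] ctr [ 0.4203 -0.1957] mean [ 0.4204 -0.1951  0.0638] size [0.031 0.032]
```

View pics/w1.png

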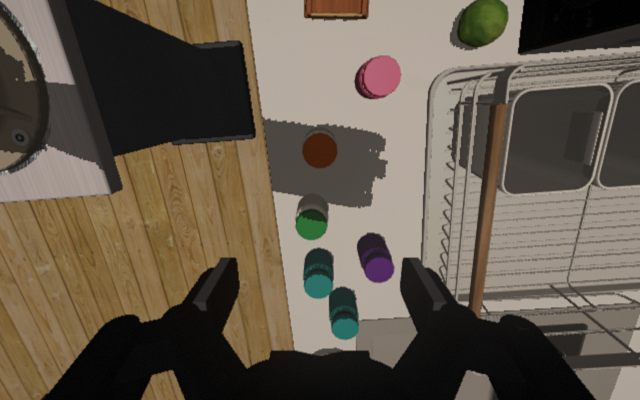

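View pics/s1.png

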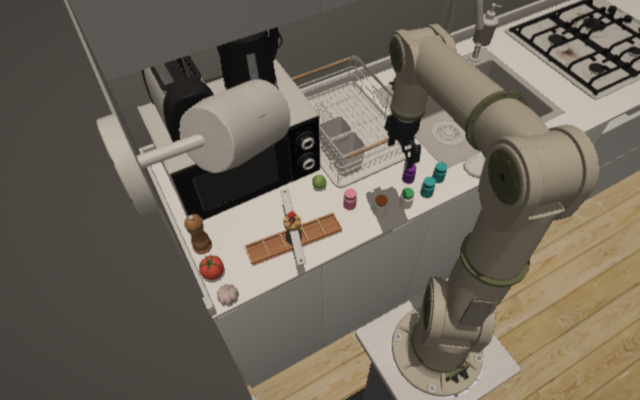

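Wrist view: orange lid at (319,150), green at (312,216), both white-bodied, pink at (380,77), purple (376,262), turquoise (318,275),(344,320); no blue or yellow jar anywhere. Going above orange.

```bash
python3 -c "
from h import *
plan(.4405,-.111,.125,85)"
```

```text
pose [ 0.4377 -0.1493  0.2314] yaw 85.18 tilt [-0. -0. -1.] t 2.22 N 3
[12.8, -0.2, 35.4, 0, 0, 0.06, 0, 12.8, -0.2, 35.4, 0, 0, 0.06, 0, 12.8, -0.2, 35.4, 0, 0, 0.06, 0]
```

```bash
sed -i 's/im,d=arm.grab_frame(cam);info=arm.camera_info(cam)/info=arm.camera_info(cam);im,d=arm.grab_frame(cam)/' h.py
```

Emit:
move_arm:
  rows: [13,0,35,0,0,0,0,13,0,35,0,0,0,0,13,0,35,0,0,0,0,0,0,0,0,0,0,0,0,0,0,0,0,0,0,0,0,0,0,0,0,0]

```text
time_s: 2.72
eef_pos: [0.4419, -0.1114, 0.1278]
tcp_rot: [0.001, 0.737, 0.676, 0.0]
wrist_force: [-0.2, -0.5, 0.9]
finger_gap: 0.0856
grip_force: 0.0
```

```bash
python3 -c "
from h import *
jars('wrist','w2.png');jars('scene')
plan(.4405,-.109,.018,85)"
```

```text
orange [ 296  195   47   44 1606] ctr [ 0.4416 -0.1114] mean [ 0.4415 -0.1108  0.0654] size [0.036 0.036]
green [ 288  293   41   34 1100] ctr [ 0.4244 -0.1983] mean [ 0.4247 -0.1975  0.0649] size [0.037 0.035]
orange [376 195  11  11  99] ctr [ 0.4394 -0.1093] mean [ 0.4393 -0.1078  0.0649] size [0.031 0.039]
orange [192 232  15  14 110] ctr [0.5811 0.4215] mean [0.5808 0.4217 0.0685] size [0.04  0.017]
orange [200 256  19  17 114] ctr [0.499  0.4275] mean [0.4998 0.4263 0.0551] size [0.042 0.051]
green [403 189  10   9  75] ctr [ 0.4209 -0.1947] mean [ 0.4208 -0.1944  0.0638] size [0.028 0.033]
pose [ 0.4426 -0.1114  0.1284] yaw 85.12 tilt [ 0.003 -0.001 -1.   ] t 2.82 N 3
[0.8, -0.9, 36.8, 0, 0, 0.04, 0, 0.8, -0.9, 36.8, 0, 0, 0.04, 0, 0.8, -0.9, 36.8, 0, 0, 0.04, 0]
```

Emit:
move_arm:
  rows: [0.5,-0.5,38,0,0,0,0,0.5,-0.5,38,0,0,0,0,0,0,38,0,0,0,0,0,0,0,0,0,0,0,0,0,0,0,0,0,0.8,0,0,0,0,0,0,0.8,0,0,0,0,0,0,0.8,0,0,0,0,0,0,0.8]
  grip_force: 40

```text
time_s: 3.48
eef_pos: [0.4424, -0.1093, 0.0151]
tcp_rot: [0.002, 0.736, 0.677, 0.001]
wrist_force: [-5.6, 0.5, 14.2]
finger_gap: 0.0407
grip_force: 39.0
```

Emit:
move_arm:
  rows: [0,0,0,0,0,0,0.8,0,0,0,0,0,0,0.8]

```text
time_s: 3.65
eef_pos: [0.4425, -0.1093, 0.0151]
tcp_rot: [0.002, 0.736, 0.677, 0.001]
wrist_force: [-1.2, 0.2, 10.1]
finger_gap: 0.0407
grip_force: 39.6
```

Emit:
move_arm:
  rows: [0,0,-20,0,0,0,0.8,0,0,-40,0,0,0,0.8,0,0,-40,0,0,0,0.8,10,0,-40,0,0,0,0.8,25,0,-30,0,0,0,0.8,38,0,-20,0,0,0,0.8,38,3,0,0,0,0,0.8,38,3,0,0,0,0,0.8]

```text
time_s: 4.32
eef_pos: [0.4596, 0.0397, 0.2052]
tcp_rot: [0.003, 0.736, 0.677, 0.002]
wrist_force: [1.6, -0.5, -2.6]
finger_gap: 0.0408
grip_force: 42.1
```

Emit:
move_arm:
  rows: [30,3,0,0,0,0,0.8,0,0,0,0,0,0,0.8,0,0,0,0,0,0,0.8,0,0,0,0,0,0,0.8]

```text
time_s: 4.65
eef_pos: [0.464, 0.0676, 0.2026]
tcp_rot: [0.001, 0.736, 0.677, 0.0]
wrist_force: [-0.5, -0.3, -1.9]
finger_gap: 0.0406
grip_force: 42.0
```

```bash
cat >> h.py <<'E'
def carrier(cam="wrist",name=None):
    info=arm.camera_info(cam);im,d=arm.grab_frame(cam);P=pts(cam,d,info)
    if name: save(name,im)
    i=im.astype(int);box=(P[...,0]>.36)&(P[...,0]<.62)&(P[...,1]>-.02)&(P[...,1]<.36)
    m=box&(P[...,2]>.003)&(P[...,2]<.024)&(i[...,0]-i[...,2]>0.25*i[...,0])
    m=cv2.morphologyEx(m.astype(np.uint8),cv2.MORPH_OPEN,np.ones((3,3)))>0
    print("tray",m.sum(),cv2.minAreaRect(P[m][:,:2].astype(np.float32)))
    m=box&(P[...,2]>.122)&(P[...,2]<.15)&(i[...,0]>1.8*i[...,1])
    if m.sum(): print("button",m.sum(),P[m].mean(0).round(4),cv2.minAreaRect(P[m][:,:2].astype(np.float32)))
    return im,d,P
E
python3 -c "
from h import *
carrier('wrist','w3.png');carrier('scene')
plan(.45,.1,.2,85)"
```

```text
tray 9562 ((0.4807541072368622, 0.13752609491348267), (0.22353321313858032, 0.07181179523468018), 84.77262878417969)
button 718 [0.4837 0.1706 0.1346] ((0.48391130566596985, 0.17003269493579865), (0.01904032751917839, 0.03176204487681389), 27.14478874206543)
tray 886 ((0.4828993082046509, 0.17160937190055847), (0.2880847752094269, 0.07722974568605423), 84.07018280029297)
button 33 [0.4809 0.1724 0.1336] ((0.48122715950012207, 0.1733424812555313), (0.01508618239313364, 0.02461613155901432), 22.2801456451416)
pose [0.464  0.0666 0.2022] yaw 85.14 tilt [ 0.001 -0.001 -1.   ] t 4.75 N 1
[32.1, -16.8, 2.2, 0, 0, 0.14, 0]
```

View pics/w3.png

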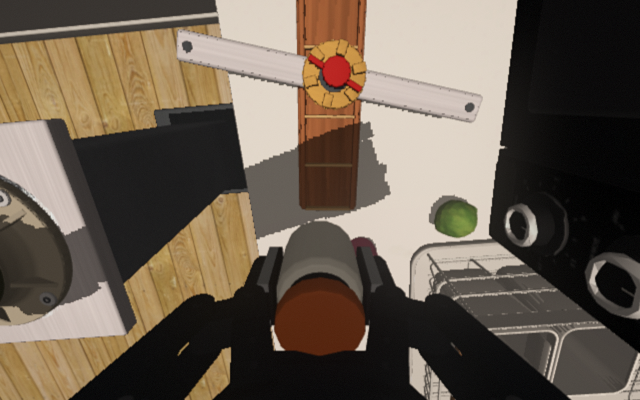

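The clamp is clear: button at (337,70), bar parked across, tray below it with cell 0 near (330,185). Carrying orange to cell 3.

```bash
python3 -c "
from h import *
plan(.4935,.2875,.2,84.8,jaw=.8)"
```

```text
pose [0.464  0.0666 0.2022] yaw 85.14 tilt [ 0.001 -0.001 -1.   ] t 4.75 N 6
[37.1, 1.8, 0.3, 0, 0, 0.06, 0.8, 37.1, 1.7, 0.3, 0, 0, 0.06, 0.8, 37.1, 1.7, 0.3, 0, 0, 0.06, 0.8, 37.1, 1.7, 0.3, 0, 0, 0.06, 0.8, 37.1, 1.6, 0.3, 0, 0, 0.06, 0.8, 37.1, 1.6, 0.3, 0, 0, 0.06, 0.8]
```

Emit:
move_arm:
  rows: [37,1.7,0,0,0,0,0.8,37,1.7,0,0,0,0,0.8,37,1.7,0,0,0,0,0.8,37,1.7,0,0,0,0,0.8,37,1.7,0,0,0,0,0.8,37,1.7,0,0,0,0,0.8,0,0,0,0,0,0,0.8,0,0,0,0,0,0,0.8]

```text
time_s: 5.42
eef_pos: [0.492, 0.29, 0.2014]
tcp_rot: [-0.001, 0.735, 0.678, -0.0]
wrist_force: [0.6, -1.2, -2.0]
finger_gap: 0.0409
grip_force: 42.0
```

Emit:
move_arm:
  rows: [0,0,40,0,0,0,0.8,0,0,40,0,0,0,0.8,0,0,40,0,0,0,0.8,0,0,0,0,0,0,0.8,0,0,0,0,0,0,0.8,0,0,0,0,0,0,0.8]

```text
time_s: 5.92
eef_pos: [0.494, 0.2879, 0.0841]
tcp_rot: [0.0, 0.736, 0.677, 0.001]
wrist_force: [-0.1, 0.7, -1.3]
finger_gap: 0.0404
grip_force: 42.0
```

```bash
python3 -c "
from h import *
carrier('scene','s2.png')
plan(.4935,.2875,.0215,84.8,jaw=.8)"
```

```text
tray 813 ((0.48197540640830994, 0.17199549078941345), (0.2888812720775604, 0.07495040446519852), 85.9512939453125)
button 38 [0.479  0.1736 0.133 ] ((0.4765661954879761, 0.1759984791278839), (0.01563076674938202, 0.0301734060049057), 40.303016662597656)
pose [0.4944 0.2887 0.0849] yaw 85.18 tilt [ 0.004  0.002 -1.   ] t 5.97 N 2
[-0.7, -0.5, 31.7, 0, 0, 0.19, 0.8, -0.7, -0.5, 31.7, 0, 0, 0.19, 0.8]
```

Emit:
move_arm:
  rows: [-0.5,0,30,0,0,0,0.8,-0.5,0,20,0,0,0,0.8,0,0,13,0,0,0,0.8,0,0,0,0,0,0,0.8,0,0,0,0,0,0,0.8,0,0,0,0,0,0,0.8]

```text
time_s: 6.47
eef_pos: [0.4935, 0.288, 0.0205]
tcp_rot: [0.0, 0.736, 0.677, 0.001]
wrist_force: [0.0, 0.5, -1.7]
finger_gap: 0.0409
grip_force: 45.0
```

Emit:
move_arm:
  rows: [0,0,0,0,0,0,0.2,0,0,0,0,0,0,0.2,0,0,0,0,0,0,0.2,0,0,-30,0,0,0,0.2,0,0,-35,0,0,0,0.2,0,0,-25,0,0,0,0.2,0,0,0,0,0,0,1]

```text
time_s: 7.05
eef_pos: [0.495, 0.2898, 0.1149]
tcp_rot: [0.001, 0.736, 0.677, 0.004]
wrist_force: [0.4, 0.1, 0.3]
finger_gap: 0.0574
grip_force: 0.0
```

```bash
python3 -c "
from h import *
jars('scene');jars('wrist','w4.png')
plan(.4935,.2875,.085,84.8,jaw=1)"
```

```text
orange [192 234  15  12 109] ctr [0.5808 0.4224] mean [0.5799 0.4228 0.07  ] size [0.039 0.015]
orange [249 239  13   9  69] ctr [0.4842 0.2891] mean [0.4836 0.2882 0.0707] size [0.035 0.024]
orange [200 256  20  17 110] ctr [0.4983 0.4245] mean [0.4991 0.4258 0.0552] size [0.045 0.047]
green [403 189  10   9  75] ctr [ 0.4217 -0.1955] mean [ 0.4208 -0.1948  0.0639] size [0.028 0.034]
orange [316   0  32   7  95] ctr [0.5129 0.4286] mean [0.5091 0.429  0.0542] size [0.004 0.018]
orange [283   4  17  40 137] ctr [0.4877 0.419 ] mean [0.4887 0.4223 0.0539] size [0.021 0.009]
orange [324  15  21  19  52] ctr [0.5131 0.4162] mean [0.5118 0.4176 0.0555] size [0.007 0.013]
orange [300  25  22  12 114] ctr [0.4992 0.4155] mean [0.4989 0.4149 0.0536] size [0.006 0.013]
orange [ 292  210   53   47 1890] ctr [0.4929 0.2853] mean [0.4929 0.2859 0.0714] size [0.036 0.037]
pose [0.4932 0.2878 0.1101] yaw 85.25 tilt [ 0.003  0.001 -1.   ] t 7.15 N 1
[-0.3, 0.3, 25.1, 0, 0, 0.45, 1]
```

View pics/w4.png

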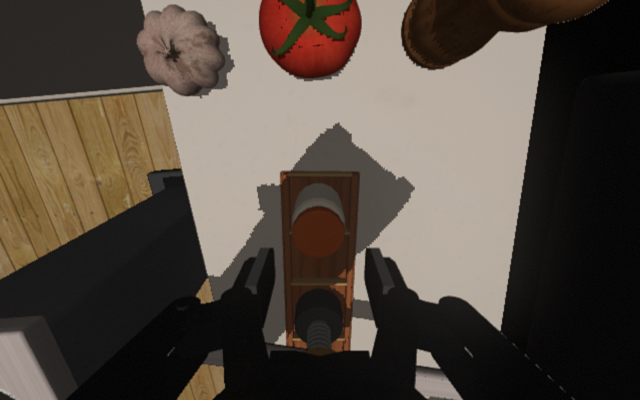

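Orange stands in cell 3 (lid at (319,230)). Now press it with shut fingers.

Emit:
move_arm:
  rows: [-1,0,0,0,0,0,1,0,0,0,0,0,0,1,0,0,0,0,0,0,1,0,0,0,0,0,0,1,0,0,18,0,0,0,1,0,0,18,0,0,0,1,0,0,5,0,0,0,1]

```text
time_s: 7.73
eef_pos: [0.4918, 0.286, 0.0656]
tcp_rot: [-0.0, 0.736, 0.677, -0.001]
wrist_force: [1.8, 0.9, 5.6]
finger_gap: -0.0003
grip_force: 2.7
```

Emit:
move_arm:
  rows: [0,0,3,0,0,0,1,0,0,3,0,0,0,1,0,0,2,0,0,0,1,0,0,1,0,0,0,1,0,0,0,0,0,0,1]

```text
time_s: 8.15
eef_pos: [0.4942, 0.288, 0.064]
tcp_rot: [0.001, 0.736, 0.677, 0.003]
wrist_force: [-7.8, -7.1, 36.1]
finger_gap: -0.0001
grip_force: 17.9
```

Emit:
move_arm:
  rows: [0,0,-20,0,0,0,1,0,0,-40,0,0,0,1,0,0,-40,0,0,0,0,-20,0,-30,0,0,0,0,-35,-2,-15,0,0,0,0,-38,-2,0,0,0,0,0,-38,-2,0,0,0,0,0,-38,-2,0,0,0,0,0]

```text
time_s: 8.82
eef_pos: [0.4698, 0.1173, 0.2045]
tcp_rot: [0.0, 0.735, 0.678, 0.0]
wrist_force: [0.2, -0.9, 0.8]
finger_gap: 0.0722
grip_force: 0.0
```

Emit:
move_arm:
  rows: [-38,2,0,0,0,0,0,-38,2,0,0,0,0,0,-38,2,0,0,0,0,0,-38,2,0,0,0,0,0,-38,2,0,0,0,0,0,-38,2,0,0,0,0,0,-38,2,0,0,0,0,0,0,0,0,0,0,0,0]

```text
time_s: 9.48
eef_pos: [0.4606, -0.1562, 0.2037]
tcp_rot: [0.001, 0.739, 0.673, -0.001]
wrist_force: [0.1, -0.8, -0.8]
finger_gap: 0.0854
grip_force: 0.0
```

```bash
python3 -c "
from h import *
plan(.423,-.197,.12,85)
jars('wrist');jars('scene')"
```

```text
pose [ 0.4606 -0.1562  0.2037] yaw 84.65 tilt [-0.001 -0.002 -1.   ] t 9.48 N 3
[-14.6, -11.2, 28.0, 0, 0, -0.12, 0, -14.6, -11.2, 28.0, 0, 0, -0.12, 0, -14.6, -11.2, 28.0, 0, 0, -0.12, 0]
green [274 221  34  23 569] ctr [ 0.4236 -0.2028] mean [ 0.4232 -0.2017  0.0649] size [0.025 0.036]
orange [192 232  15  14 114] ctr [0.5811 0.421 ] mean [0.5806 0.4217 0.0698] size [0.018 0.04 ]
orange [249 237  13  12 114] ctr [0.4915 0.2865] mean [0.4905 0.2864 0.0631] size [0.036 0.034]
orange [200 256  20  17 110] ctr [0.4982 0.4282] mean [0.4982 0.4264 0.0551] size [0.046 0.052]
green [403 189  10   9  73] ctr [ 0.4199 -0.1943] mean [ 0.4205 -0.1948  0.0642] size [0.029 0.035]
```

Emit:
move_arm:
  rows: [-15,-11,28,0,0,0,0,-15,-11,28,0,0,0,0,-14,-11,28,0,0,0,0,0,0,0,0,0,0,0,0,0,0,0,0,0,0]

```text
time_s: 10.0
eef_pos: [0.4246, -0.1873, 0.1187]
tcp_rot: [-0.002, 0.736, 0.677, -0.0]
wrist_force: [0.5, 0.0, 1.0]
finger_gap: 0.0853
grip_force: 0.0
```

```bash
python3 -c "
from h import *
jars('wrist');
plan(.4235,-.198,.014,85)"
```

```text
pose [ 0.4263 -0.1872  0.1201] yaw 85.36 tilt [-0.     0.001 -1.   ] t 10.05 N 3
[-3.7, -0.6, 35.4, 0, 0, 0.12, 0, -3.7, -0.6, 35.4, 0, 0, 0.12, 0, -3.7, -0.6, 35.4, 0, 0, 0.12, 0]
```

```bash
sed -i 's/(V>60)/(V>30)/' h.py; python3 -c "
from h import *
jars('wrist','w5.png');
plan(.4235,-.198,.014,85)"
```

```text
green [ 296  210   46   45 1402] ctr [ 0.4246 -0.1972] mean [ 0.4245 -0.1947  0.0648] size [0.035 0.034]
pose [ 0.4272 -0.1873  0.1209] yaw 85.4 tilt [ 0.002  0.    -1.   ] t 10.1 N 3
[-3.7, -1.0, 35.6, 0, 0, 0.13, 0, -3.7, -1.0, 35.6, 0, 0, 0.13, 0, -3.7, -1.0, 35.6, 0, 0, 0.13, 0]
```

View pics/w5.png

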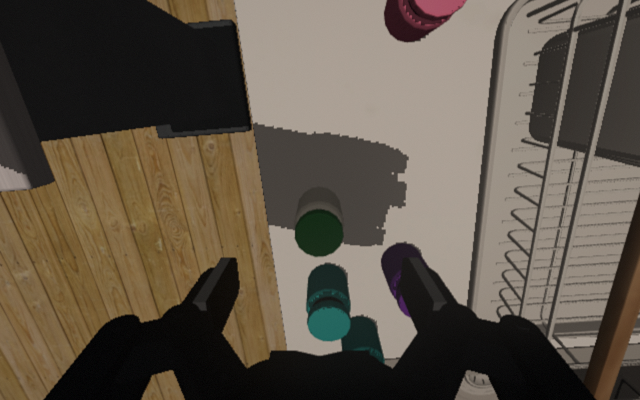

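Green lid at (318,232), between the fingers' line, with turquoise (328,322) and purple (398,280) clear. Grasp.

Emit:
move_arm:
  rows: [-3.5,-1,38,0,0,0,0,-3.5,-1,38,0,0,0,0,-2.5,0,31,0,0,0,0,0,0,0,0,0,0,0,0,0,0,0,0,0,0.8,0,0,0,0,0,0,0.8,0,0,0,0,0,0,0.8,0,0,0,0,0,0,0.8]

```text
time_s: 10.77
eef_pos: [0.4251, -0.1985, 0.0153]
tcp_rot: [0.002, 0.736, 0.677, 0.001]
wrist_force: [-5.3, 4.7, 17.8]
finger_gap: 0.0413
grip_force: 38.3
```

Emit:
move_arm:
  rows: [0,0,-20,0,0,0,0.8,0,0,-40,0,0,0,0.8,0,0,-40,0,0,0,0.8,10,0,-40,0,0,0,0.8,25,0,-30,0,0,0,0.8,38,0,-20,0,0,0,0.8,38,3,0,0,0,0,0.8,38,3,0,0,0,0,0.8]

```text
time_s: 11.43
eef_pos: [0.4423, -0.0498, 0.2054]
tcp_rot: [0.003, 0.736, 0.677, 0.001]
wrist_force: [1.3, 0.0, -3.1]
finger_gap: 0.0411
grip_force: 41.4
```

```bash
python3 -c "
from h import *
plan(.472,.0545,.12,84.8,jaw=.8)"
```

```text
pose [ 0.4423 -0.0498  0.2054] yaw 85.2 tilt [ 0.006 -0.002 -1.   ] t 11.43 N 4
[26.6, 5.1, 21.3, 0, 0, 0.1, 0.8, 26.6, 5.0, 21.3, 0, 0, 0.1, 0.8, 26.7, 5.0, 21.3, 0, 0, 0.1, 0.8, 26.7, 5.0, 21.3, 0, 0, 0.1, 0.8]
```

```bash
python3 -c "
from h import *
plan(.472,.0545,.13,37,n=8,jaw=.8)"
```

```text
pose [ 0.4423 -0.0498  0.2054] yaw 85.2 tilt [ 0.006 -0.002 -1.   ] t 11.43 N 8
[13.3, 2.6, 9.4, 0, 0, 6.02, 0.8, 13.5, 1.1, 9.4, 0, 0, 6.02, 0.8, 13.6, -0.3, 9.4, 0, 0, 6.02, 0.8, 13.5, -1.7, 9.4, 0, 0, 6.02, 0.8, 13.2, -3.1, 9.4, 0, 0, 6.02, 0.8, 12.8, -4.5, 9.4, 0, 0, 6.02, 0.8, 12.3, -5.8, 9.4, 0, 0, 6.02, 0.8, 11.6, -7.0, 9.4, 0, 0, 6.02, 0.8]
```

Emit:
move_arm:
  rows: [13,2.6,9,0,0,6,0.8,13.5,1,9,0,0,6,0.8,13.5,0,9,0,0,6,0.8,13.5,-2,9,0,0,6,0.8,13,-3,9,0,0,6,0.8,13,-4.5,9,0,0,6,0.8,12,-6,9,0,0,6,0.8,12,-7,9,0,0,6,0.8]

```text
time_s: 12.1
eef_pos: [0.4706, 0.0539, 0.1311]
tcp_rot: [0.001, 0.948, 0.317, 0.001]
wrist_force: [0.6, -0.2, -2.0]
finger_gap: 0.041
grip_force: 41.3
```

Emit:
move_arm:
  rows: [0,0,20,0,0,0,0.8,0,0,20,0,0,0,0.8,0,0,0,0,0,0,0.8,0,0,0,0,0,0,0.8,0,0,0,0,0,0,0.8]

```text
time_s: 12.52
eef_pos: [0.471, 0.0532, 0.0917]
tcp_rot: [0.0, 0.948, 0.319, 0.001]
wrist_force: [0.7, -0.3, -1.9]
finger_gap: 0.0412
grip_force: 41.3
```

```bash
python3 -c "
from h import *
plan(.472,.0545,.0215,37,jaw=.8)"
```

```text
pose [0.471  0.0532 0.0917] yaw 37.26 tilt [ 0.002 -0.    -1.   ] t 12.52 N 2
[0.7, -0.2, 35.1, 0, 0, 0.13, 0.8, 0.7, -0.2, 35.1, 0, 0, 0.13, 0.8]
```

Emit:
move_arm:
  rows: [0,0,35,0,0,0,0.8,0,0,22,0,0,0,0.8,0,0,13,0,0,0,0.8,0,0,0,0,0,0,0.8,0,0,0,0,0,0,0.8,0,0,0,0,0,0,0.2,0,0,0,0,0,0,0.2,0,0,0,0,0,0,0.2]

```text
time_s: 13.18
eef_pos: [0.4711, 0.0531, 0.0212]
tcp_rot: [0.0, 0.948, 0.319, 0.001]
wrist_force: [-0.2, 0.0, -0.8]
finger_gap: 0.0678
grip_force: 0.0
```

Emit:
move_arm:
  rows: [0,0,-30,0,0,0,0.2,0,0,-35,0,0,0,0.2,0,0,-25,0,0,0,0.2,0,0,0,0,0,0,1,0,0,0,0,0,0,1,0,0,0,0,0,0,1,0,0,0,0,0,0,1,0,0,0,0,0,0,1]

```text
time_s: 13.85
eef_pos: [0.4694, 0.0531, 0.1091]
tcp_rot: [-0.0, 0.948, 0.319, -0.001]
wrist_force: [0.9, -0.3, 0.3]
finger_gap: 0.0075
grip_force: 0.0
```

```bash
python3 -c "
from h import *
jars('scene');jars('wrist','w6.png')
plan(.472,.0545,.0745,37,jaw=1)"
```

```text
orange [192 233  15  12 103] ctr [0.5798 0.4221] mean [0.5806 0.4229 0.069 ] size [0.017 0.038]
orange [249 237  13  12 114] ctr [0.491 0.286] mean [0.491  0.2866 0.0633] size [0.035 0.034]
orange [200 256  20  17 124] ctr [0.4997 0.4272] mean [0.4995 0.4264 0.0551] size [0.043 0.056]
green [325 210  11  10  84] ctr [0.4666 0.0543] mean [0.4663 0.0552 0.0701] size [0.03  0.033]
green [ 295  202   52   47 1867] ctr [0.4722 0.0543] mean [0.4728 0.0547 0.0708] size [0.033 0.036]
pose [0.4697 0.0532 0.1093] yaw 37.27 tilt [-0.002  0.    -1.   ] t 13.95 N 1
[2.7, 0.4, 34.8, 0, 0, 0.27, 1]
```

Green stands at (0.472,0.054), top 0.071. Pressing.

Emit:
move_arm:
  rows: [2,0,18,0,0,0,1,0,0,18,0,0,0,1,0,0,5,0,0,0,1,0,0,3,0,0,0,1,0,0,3,0,0,0,1,0,0,2,0,0,0,1,0,0,0,0,0,0,1,0,0,0,0,0,0,1]

```text
time_s: 14.62
eef_pos: [0.4732, 0.0548, 0.064]
tcp_rot: [0.001, 0.948, 0.32, 0.001]
wrist_force: [-6.8, -0.7, 24.3]
finger_gap: 0.0005
grip_force: 12.3
```

Emit:
move_arm:
  rows: [0,0,-20,0,0,0,1,0,0,-40,0,0,0,1,0,0,-40,0,0,0,1,0,0,-30,0,0,0,1,0,0,0,0,0,0,1,0,0,0,0,0,0,1]

```text
time_s: 15.12
eef_pos: [0.4729, 0.0546, 0.1935]
tcp_rot: [0.001, 0.948, 0.319, 0.002]
wrist_force: [-0.2, -0.1, -0.3]
finger_gap: 0.0002
grip_force: 0.0
```

```bash
python3 -c "
from h import *
jars('wrist')
im,d,P=jars('scene')
m=(P[...,2]>.066)&(P[...,2]<.1)&(P[...,0]>.33)&(P[...,0]<.64)&(P[...,1]>.08)&(P[...,1]<.27)&(im.max(-1).astype(int)-im.min(-1)<40)
print(m.sum(),cv2.minAreaRect(P[m][:,:2].astype(np.float32)),P[m].min(0),P[m].max(0), np.median(P[m][:,2]))
plan(.472,.0545,.0745,37,jaw=1)"
```

```text
orange [  89    0   51   39 1622] ctr [0.4891 0.2814] mean [0.4908 0.2813 0.0632] size [0.027 0.038]
green [301 176  37  36 984] ctr [0.4709 0.0532] mean [0.4713 0.0535 0.0634] size [0.036 0.036]
orange [192 232  16  13 111] ctr [0.5802 0.4215] mean [0.5807 0.4214 0.0705] size [0.037 0.017]
orange [249 237  13  12 114] ctr [0.4904 0.2863] mean [0.4904 0.2866 0.0629] size [0.034 0.035]
orange [200 256  20  17 113] ctr [0.4998 0.4268] mean [0.4993 0.4258 0.0554] size [0.044 0.046]
green [325 211  11   9  79] ctr [0.4691 0.0544] mean [0.4674 0.0545 0.0626] size [0.03  0.031]
515 ((0.48361828923225403, 0.178254172205925), (0.03906146436929703, 0.2645966112613678), 75.06863403320312) [0.35395442 0.12632213 0.07026338] [0.6099808  0.22023812 0.09998011] 0.080968131540192
pose [0.4712 0.0542 0.1907] yaw 37.26 tilt [-0.001 -0.    -1.   ] t 15.22 N 4
[0.2, 0.1, 29.0, 0, 0, 0.06, 1, 0.2, 0.1, 29.0, 0, 0, 0.06, 1, 0.2, 0.1, 29.0, 0, 0, 0.06, 1, 0.2, 0.1, 29.0, 0, 0, 0.06, 1]
```

```bash
python3 -c "
from h import *
for c in ('scene','side'):
    z=np.load(c+'0.npz');P=pts(c,z['d'])
    for y0 in (0,.05,.1,.15,.2,.25,.3):
        m=(P[...,2]>.1)&(P[...,2]<.4)&(P[...,1]>y0)&(P[...,1]<y0+.05)&(P[...,0]>.53)&(P[...,0]<1)
        if m.sum(): print(c,y0,np.percentile(P[m][:,0],2).round(3),P[m].min(0).round(3),P[m].max(0).round(3))
"
```

```text
scene 0 0.646 [0.644 0.    0.1  ] [0.907 0.05  0.4  ]
scene 0.05 0.666 [0.663 0.05  0.1  ] [0.8 0.1 0.4]
scene 0.1 0.669 [0.667 0.1   0.1  ] [0.784 0.15  0.4  ]
scene 0.15 0.668 [0.666 0.15  0.1  ] [0.981 0.2   0.4  ]
scene 0.2 0.668 [0.667 0.2   0.1  ] [0.98  0.25  0.384]
scene 0.25 0.668 [0.667 0.25  0.1  ] [0.927 0.3   0.4  ]
scene 0.3 0.669 [0.668 0.3   0.1  ] [0.927 0.35  0.4  ]
side 0 0.648 [0.644 0.    0.1  ] [1.   0.05 0.4 ]
side 0.05 0.67 [0.666 0.05  0.1  ] [0.996 0.1   0.4  ]
side 0.1 0.67 [0.665 0.1   0.101] [0.782 0.15  0.4  ]
side 0.15 0.67 [0.666 0.15  0.1  ] [0.87 0.2  0.4 ]
side 0.2 0.67 [0.666 0.2   0.1  ] [0.984 0.25  0.4  ]
side 0.25 0.67 [0.667 0.25  0.1  ] [0.729 0.3   0.4  ]
side 0.3 0.669 [0.667 0.3   0.1  ] [0.743 0.35  0.4  ]
```

```bash
python3 -c "
from h import *
plan(.577,.1925,.19,85,jaw=1)
u=lambda a:np.array([np.cos(np.radians(a)),np.sin(np.radians(a))])
p=np.array([.483,.171]);psi=85
T=np.array([u(psi),u(psi-90)])
prev=np.array([.577,.1925])
for f in np.arange(-15,-91,-7.5):
    q=p+.085*u(f)+.027*u(f+90); print(f,q.round(4),(T@(q-prev)*1000).round(1)); prev=q
"
```

```text
pose [0.4712 0.0542 0.1907] yaw 37.26 tilt [-0.001 -0.    -1.   ] t 15.22 N 7
[24.0, -6.6, 0.1, 0, 0, -6.82, 1, 24.6, -3.7, 0.1, 0, 0, -6.82, 1, 24.9, -0.7, 0.1, 0, 0, -6.82, 1, 24.8, 2.2, 0.1, 0, 0, -6.82, 1, 24.3, 5.1, 0.1, 0, 0, -6.82, 1, 23.6, 8.0, 0.1, 0, 0, -6.82, 1, 22.4, 10.7, 0.1, 0, 0, -6.82, 1]
-15.0 [0.5721 0.1751] [-17.8  -3.4]
-22.5 [0.5719 0.1634] [-11.6   0.8]
-30.0 [0.5701 0.1519] [-11.6  -0.7]
-37.5 [0.5669 0.1407] [-11.4  -2.3]
-45.0 [0.5622 0.13  ] [-11.1  -3.7]
-52.5 [0.5562 0.12  ] [-10.5  -5.1]
-60.0 [0.5489 0.1109] [-9.7 -6.5]
-67.5 [0.5405 0.1028] [-8.8 -7.7]
-75.0 [0.5311 0.0959] [-7.7 -8.8]
-82.5 [0.5209 0.0903] [-6.5 -9.7]
-90.0 [0.51  0.086] [ -5.2 -10.5]
```

Emit:
move_arm:
  rows: [24,-6.6,0,0,0,-6.8,1,24.6,-3.7,0,0,0,-6.8,1,25,-0.7,0,0,0,-6.8,1,25,2,0,0,0,-6.8,1,24,5,0,0,0,-6.8,1,23.6,8,0,0,0,-6.8,1,22.4,11,0,0,0,-6.8,1,0,0,0,0,0,0,1]

```text
time_s: 15.88
eef_pos: [0.5776, 0.1967, 0.1884]
tcp_rot: [-0.002, 0.734, 0.679, -0.001]
wrist_force: [-1.7, -0.1, -0.5]
finger_gap: 0.0002
grip_force: 0.0
```

Emit:
move_arm:
  rows: [0,0,39,0,0,0,1,0,0,39,0,0,0,1,0,0,38,0,0,0,1,0,0,0,0,0,0,1,0,0,0,0,0,0,1]

```text
time_s: 16.3
eef_pos: [0.5755, 0.1916, 0.0728]
tcp_rot: [-0.002, 0.738, 0.675, -0.003]
wrist_force: [-0.3, 0.2, -0.1]
finger_gap: -0.0003
grip_force: 0.0
```

Emit:
move_arm:
  rows: [-17,-3,0,0,0,0,1,-11.6,0.8,0,0,0,0,1,-11.6,-0.7,0,0,0,0,1,-11.4,-2.3,0,0,0,0,1,-11,-3.7,0,0,0,0,1,-10.5,-5,0,0,0,0,1]

```text
time_s: 16.8
eef_pos: [0.5575, 0.1199, 0.0759]
tcp_rot: [0.0, 0.738, 0.674, 0.001]
wrist_force: [0.1, 0.8, 1.5]
finger_gap: 0.0001
grip_force: 0.5
```

Emit:
move_arm:
  rows: [-9.7,-6.5,0,0,0,0,1,-8.8,-7.7,0,0,0,0,1,-7.7,-8.8,0,0,0,0,1,-6.5,-9.7,0,0,0,0,1,-5.2,-10.5,0,0,0,0,1,0,0,0,0,0,0,1]

```text
time_s: 17.3
eef_pos: [0.5091, 0.086, 0.0753]
tcp_rot: [0.0, 0.738, 0.675, -0.001]
wrist_force: [0.1, 1.2, 4.2]
finger_gap: -0.0002
grip_force: 1.6
```

```bash
python3 -c "
from h import *
im,d,P=jars('scene','s3.png')
m=(P[...,2]>.066)&(P[...,2]<.1)&(P[...,0]>.33)&(P[...,0]<.64)&(P[...,1]>.03)&(P[...,1]<.3)&(im.max(-1).astype(int)-im.min(-1)<40)&(im.min(-1)>90)
print(m.sum(),cv2.minAreaRect(P[m][:,:2].astype(np.float32)),P[m].min(0),P[m].max(0), np.median(P[m][:,2]))
plan(.5,.08,.0745,85,jaw=1)"
```

```text
orange [192 232  15  14 109] ctr [0.582 0.421] mean [0.5806 0.421  0.0691] size [0.018 0.04 ]
orange [201 256  19  17 110] ctr [0.4986 0.4234] mean [0.4974 0.4238 0.0557] size [0.046 0.045]
green [325 211  10   9  71] ctr [0.4663 0.0562] mean [0.4655 0.0556 0.0636] size [0.027 0.029]
360 ((0.48308929800987244, 0.17031791806221008), (0.02696627750992775, 0.2594032287597656), 3.0039076805114746) [0.46421781 0.04077283 0.07303252] [0.49692511 0.29938318 0.09739354] 0.08133995926482962
pose [0.5101 0.0863 0.0755] yaw 84.83 tilt [ 0.    -0.001 -1.   ] t 17.35 N 1
[-7.2, -9.5, 1.0, 0, 0, -0.17, 1]
```

Emit:
move_arm:
  rows: [-1.5,-4,0,0,0,0,1,-1.5,-4,0,0,0,0,1,0,-2,0,0,0,0,1,0,0,0,0,0,0,1]

```text
time_s: 17.68
eef_pos: [0.5006, 0.0851, 0.0752]
tcp_rot: [0.0, 0.738, 0.675, -0.0]
wrist_force: [0.0, -1.0, 3.6]
finger_gap: -0.0002
grip_force: 1.8
```

```bash
cat >> h.py <<'E'
def bar(cam='scene'):
    info=arm.camera_info(cam);im,d=arm.grab_frame(cam);P=pts(cam,d,info)
    m=(P[...,2]>.066)&(P[...,2]<.1)&(P[...,0]>.33)&(P[...,0]<.64)&(P[...,1]>.03)&(P[...,1]<.31)&(im.max(-1).astype(int)-im.min(-1)<40)&(im.min(-1)>90)
    q=P[m][:,:2]; v=np.linalg.svd(q-q.mean(0))[2][0]
    print("bar",m.sum(),cv2.minAreaRect(q.astype(np.float32)),"pca",np.degrees(np.arctan2(v[1],v[0]))%180,"z",np.median(P[m][:,2]))
E
python3 -c "
from h import *
bar();print(arm.observe()['eef_pos'],arm.observe()['wrist_force'])"
```

```text
bar 359 ((0.4827624559402466, 0.1722666621208191), (0.26399922370910645, 0.028045255690813065), 87.35568237304688) pca 87.03710477453126 z 0.08097041329323118
[0.50070851 0.08506284 0.07521363] [-0.99502856 -0.96313818  3.47923314]
```

Emit:
move_arm:
  rows: [0,-2,0,0,0,0,1,0,-2,0,0,0,0,1,0,0,0,0,0,0,1,0,0,0,0,0,0,1]

```text
time_s: 18.07
eef_pos: [0.4968, 0.0855, 0.0752]
tcp_rot: [0.0, 0.738, 0.675, 0.0]
wrist_force: [0.3, -2.2, 3.4]
finger_gap: -0.0002
grip_force: 1.9
```

```bash
python3 -c "
from h import *
bar();print(arm.observe()['eef_pos'],arm.observe()['wrist_force'])"
```

```text
bar 361 ((0.48230427503585815, 0.17271295189857483), (0.26270660758018494, 0.027621738612651825), 84.50968933105469) pca 84.38855911379532 z 0.0813460993864148
[0.49680044 0.085479   0.07519579] [ 0.72086695 -2.61002484  3.87318114]
```

Emit:
move_arm:
  rows: [0,-1.5,0,0,0,0,1,0,-1.5,0,0,0,0,1,0,0,0,0,0,0,1]

```text
time_s: 18.37
eef_pos: [0.4941, 0.0861, 0.0754]
tcp_rot: [0.0, 0.738, 0.675, 0.001]
wrist_force: [2.4, -0.7, 2.7]
finger_gap: 0.0
grip_force: 2.4
```

```bash
python3 -c "
from h import *
bar();print(arm.observe()['eef_pos'],arm.observe()['wrist_force'])"
```

```text
bar 354 ((0.4820868968963623, 0.17204001545906067), (0.2643345594406128, 0.02929813414812088), 84.53781127929688) pca 84.06700334132621 z 0.08093328481332607
[0.49413957 0.08608301 0.07541664] [ 2.88154465 -1.49987915  4.2093343 ]
```

Emit:
move_arm:
  rows: [0,-1.5,0,0,0,0,1,0,0,0,0,0,0,1,0,0,0,0,0,0,1]

```text
time_s: 18.67
eef_pos: [0.4933, 0.0861, 0.0756]
tcp_rot: [0.001, 0.738, 0.675, 0.001]
wrist_force: [5.3, -0.6, 2.1]
finger_gap: -0.0002
grip_force: 3.9
```

Bar is on its stop. Retreat and look at the nut from above.

Emit:
move_arm:
  rows: [0,10,0,0,0,0,1,0,15,-10,0,0,0,1,0,0,-40,0,0,0,0,0,0,-40,0,0,0,0,20,-10,-25,0,0,0,0,35,-20,0,0,0,0,0,22,-5,0,0,0,0,0,0,0,0,0,0,0,0]

```text
time_s: 19.33
eef_pos: [0.4867, 0.1696, 0.1906]
tcp_rot: [-0.001, 0.735, 0.678, 0.0]
wrist_force: [-0.7, -0.3, -0.2]
finger_gap: 0.0722
grip_force: 0.0
```

```bash
python3 -c "
from h import *
bar()
plan(.483,.171,.19,85)
print(arm.observe()['qpos'].round(3))
info=arm.camera_info('wrist');im,d=arm.grab_frame('wrist');P=pts('wrist',d,info);np.savez('nut1.npz',im=im,P=P)
m=(abs(P[...,0]-.483)<.04)&(abs(P[...,1]-.171)<.04)&(P[...,2]>.06)
v,u=np.where(m);print(u.min(),u.max(),v.min(),v.max())
b=(int(u.mean())-60,max(int(v.mean())-50,0),120,100);print(b);save('nut1.png',im,b,6)
"
```

```text
bar 404 ((0.48053571581840515, 0.17214404046535492), (0.028706738725304604, 0.2626819610595703), 0.5268242955207825) pca 90.32748088703026 z 0.08110777709142458
pose [0.4876 0.1667 0.19  ] yaw 85.2 tilt [-0.002  0.001 -1.   ] t 19.38 N 1
[3.9, -4.9, -0.0, 0, 0, 0.2, 0]
[ 0.334  0.273 -0.853  1.701  0.213  1.267 -0.648]
181 444 151 399
(240, 279, 120, 100)
```

View pics/nut1.png

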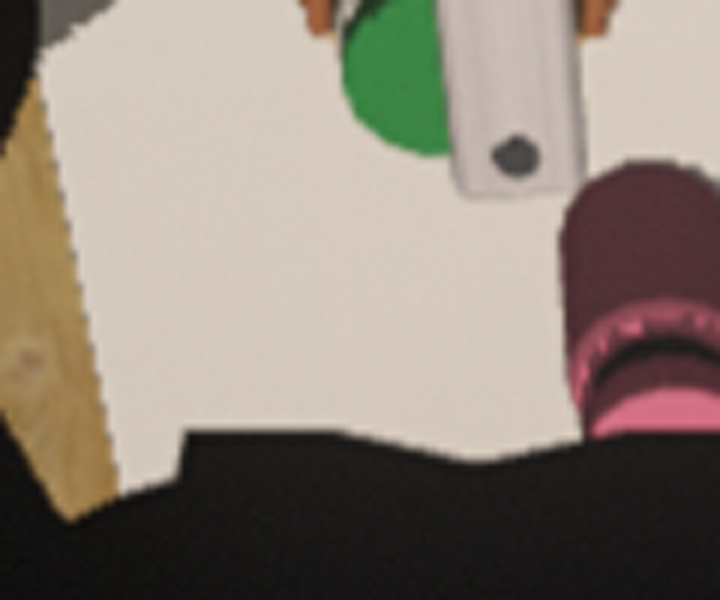

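```bash
python3 -c "
from h import *
z=np.load('nut1.npz');im,P=z['im'],z['P'];i=im.astype(int)
red=(i[...,0]>2*i[...,1])&(P[...,2]>.1)&(P[...,2]<.15)&(abs(P[...,0]-.483)<.05)&(abs(P[...,1]-.171)<.05)
v,u=np.where(red);c=(int(u.mean()),int(v.mean()));print(c,red.sum())
pin=red&(P[...,2]<.128);q=P[pin];print('pin',pin.sum(),q.min(0),q.max(0));r=q[:,:2]-q[:,:2].mean(0);w=np.linalg.svd(r)[2][0];print(np.degrees(np.arctan2(w[1],w[0]))%180,q.mean(0))
top=P[red&(P[...,2]>.13)];print('btn',top.mean(0))
save('nut2.png',im,(c[0]-50,c[1]-50,100,100),6)
"
```

```text
(313, 213) 700
pin 196 [0.46357304 0.15242401 0.10135332] [0.50176473 0.18453996 0.12241738]
145.30000569310906 [0.48107845 0.17229774 0.11941915]
btn [0.48379962 0.17178751 0.13472418]
```

View pics/nut2.png

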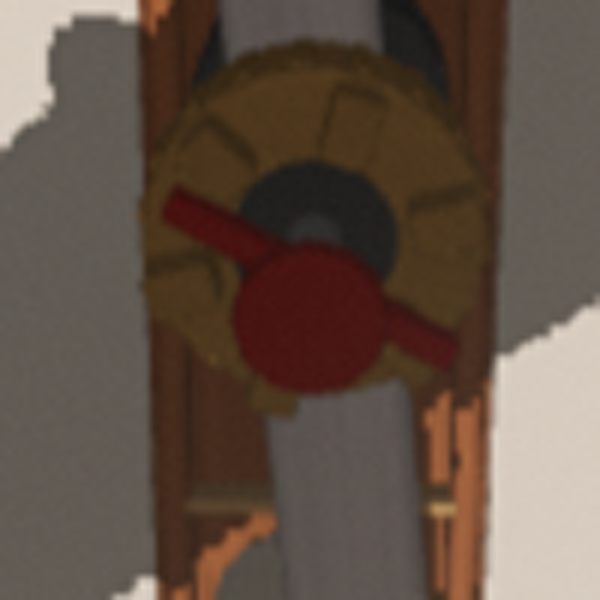

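```bash
cat >> h.py <<'E'
def nut(P,im,c=(.4835,.1718),show=True):
    i=im.astype(int);r=np.hypot(P[...,0]-c[0],P[...,1]-c[1]);a=np.degrees(np.arctan2(P[...,1]-c[1],P[...,0]-c[0]))
    red=(i[...,0]>2*i[...,1])
    g=(r>.013)&(r<.026)&(~red)&(P[...,2]>.08)&(P[...,2]<.125)
    z=P[...,2][g];hi=np.percentile(z,90);lo=np.percentile(z,15);print("z hi/lo",hi.round(4),lo.round(4))
    t=g&(P[...,2]>hi-.003);ph=np.angle(np.mean(np.exp(6j*np.radians(a[t]))))/6
    print("tooth ctr mod60",np.degrees(ph)%60,"n",t.sum(),np.histogram(a[t],bins=np.arange(-180,181,10))[0])
    p=red&(r>.011)&(r<.025)&(P[...,2]<.128)&(P[...,2]>.1);s=np.angle(np.mean(np.exp(2j*np.radians(a[p]))))/2
    print("pin mod180",np.degrees(s)%180,p.sum(), "slot-pin mod60",((np.degrees(ph)+30-np.degrees(s)+30)%60-30))
E
python3 -c "
from h import *
z=np.load('nut1.npz');nut(z['P'],z['im']);nut(z['P'],z['im'],(.483,.171));nut(z['P'],z['im'],(.4835,.169))"
```

```text
z hi/lo 0.1123 0.099
tooth ctr mod60 9.210229709894168 n 523 [50 44 10  0  0  0 19 20  0  0  0  1 32  2  5  8  0 14 45 47  0  0  0 13
 51 42  1  0  0  7 50 53  8  0  0  1]
pin mod180 146.24489048095862 162 slot-pin mod60 12.965339228935548
z hi/lo 0.1123 0.0999
tooth ctr mod60 8.617968831296757 n 525 [49 39  5  0  0  0 19 17  3  0  0  0 28  7  0 14  0  4 47 52  3  0  0 13
 55 39  0  0  0 24 52 42  1  0  0 12]
pin mod180 145.7854044150663 163 slot-pin mod60 12.832564416230468
z hi/lo 0.1125 0.1016
tooth ctr mod60 8.45922157921279 n 520 [44 15  0  0  0  5 19 15  0  0  0  0 16 19  0  8  3  0 20 48 37  0  0  1
 47 55  2  0  0 34 55 31  0  0  2 44]
pin mod180 144.63918910030552 174 slot-pin mod60 13.820032478907265
```

Pin (175,205)–(450,350) and slots give slot–pin offset ≈13°, pin ≈0.50 rad, nut ≈0.27 rad (height agrees): the nut needs 193° clockwise. The bar slid back ≈6°, so I push it again first, gently.

Emit:
move_arm:
  rows: [-38,27,0,0,0,0,1,-38,27,0,0,0,0,1,0,0,30,0,0,0,1,0,0,30,0,0,0,1,0,0,25,0,0,0,1,0,0,30,0,0,0,1,0,0,0,0,0,0,1,0,0,0,0,0,0,1]

```text
time_s: 20.1
eef_pos: [0.5298, 0.0902, 0.0736]
tcp_rot: [-0.002, 0.739, 0.674, -0.002]
wrist_force: [1.5, -0.4, 1.0]
finger_gap: 0.0002
grip_force: 0.0
```

```bash
python3 -c "
from h import *
bar();plan(.496,.0855,.075,85,jaw=1);print(arm.observe()['wrist_force'],arm.observe()['finger_gap'])"
```

```text
bar 404 ((0.48209360241889954, 0.17272740602493286), (0.26279783248901367, 0.029324349015951157), 89.99771118164062) pca 90.4650009623075 z 0.08115009976891596
pose [0.5312 0.0909 0.0754] yaw 84.81 tilt [-0.001  0.    -1.   ] t 20.15 N 1
[-8.6, -34.5, 0.5, 0, 0, -0.19, 1]
[ 0.84633958 -0.31510274  0.7451433 ] 8.800580047920807e-05
```

Emit:
move_arm:
  rows: [-2,-8,0,0,0,0,1,-2,-8,0,0,0,0,1,-2,-6,0,0,0,0,1,-2,-5,0,0,0,0,1,0,-4,0,0,0,0,1,0,-3,0,0,0,0,1,0,-1,0,0,0,0,1,0,0,0,0,0,0,1]

```text
time_s: 20.82
eef_pos: [0.4957, 0.0864, 0.0755]
tcp_rot: [0.0, 0.738, 0.675, 0.0]
wrist_force: [-0.1, -2.4, 3.9]
finger_gap: -0.0002
grip_force: 1.6
```

```bash
python3 -c "
from h import *
bar();plan(.496,.0855,.075,85,jaw=1);print(arm.observe()['wrist_force'],arm.observe()['finger_gap'])"
```

```text
bar 354 ((0.48192116618156433, 0.17102627456188202), (0.26692619919776917, 0.02779238112270832), 85.53661346435547) pca 84.67634445591582 z 0.08116692469928755
pose [0.4957 0.0864 0.0754] yaw 84.85 tilt [ 0. -0. -1.] t 20.87 N 1
[-0.9, 0.3, 0.4, 0, 0, -0.15, 1]
[-1.6210351  -3.15292478  4.75099104] -0.0002983971763183575
```

Emit:
move_arm:
  rows: [0,2,0,0,0,0,1,0,3,0,0,0,0,1,0,5,0,0,0,0,1,0,5,0,0,0,0,1]

```text
time_s: 21.2
eef_pos: [0.511, 0.0864, 0.0752]
tcp_rot: [-0.0, 0.738, 0.675, 0.0]
wrist_force: [-0.7, 3.2, 3.8]
finger_gap: -0.0002
grip_force: 1.7
```

```bash
python3 -c "
from h import *
bar();print(arm.observe()['wrist_force'],arm.observe()['eef_pos'])"
```

```text
bar 382 ((0.4811455011367798, 0.17225059866905212), (0.027477620169520378, 0.2633310556411743), 4.304855823516846) pca 93.80750188363605 z 0.08122040307364897
[-0.70648007  1.20895571  4.13404427] [0.51200699 0.0860406  0.07525089]
```

The fingertip was riding on the bar's top edge and dragging it. I lift off, go lower and push with the side of the finger.

Emit:
move_arm:
  rows: [0,0,-15,0,0,0,1,0,18,0,0,0,0,1,0,18,0,0,0,0,1,0,0,15,0,0,0,1,0,0,9.5,0,0,0,1,0,0,0,0,0,0,1]

```text
time_s: 21.75
eef_pos: [0.5446, 0.0817, 0.0628]
tcp_rot: [-0.002, 0.738, 0.675, -0.002]
wrist_force: [-0.1, -0.1, -0.4]
finger_gap: -0.0
grip_force: 0.0
```

Emit:
move_arm:
  rows: [0,-7,0,0,0,0,1,0,-7,0,0,0,0,1,0,-7,0,0,0,0,1,0,-6,0,0,0,0,1,0,-3,0,0,0,0,1,0,0,0,0,0,0,1]

```text
time_s: 22.25
eef_pos: [0.5159, 0.0848, 0.0661]
tcp_rot: [0.0, 0.738, 0.675, 0.0]
wrist_force: [0.8, 0.0, 1.0]
finger_gap: 0.0001
grip_force: 0.0
```

```bash
python3 -c "
from h import *
bar();print(arm.observe()['wrist_force'],arm.observe()['eef_pos'])"
```

```text
bar 383 ((0.4823768138885498, 0.1724953055381775), (0.029606439173221588, 0.2623623013496399), 2.838930130004883) pca 93.15181287729446 z 0.08081888088626354
[ 0.0213613   0.30697291 -0.77364887] [0.51637948 0.08473119 0.06612051]
```

Emit:
move_arm:
  rows: [0,-4,0,0,0,0,1,0,-4,0,0,0,0,1,0,-4,0,0,0,0,1,0,-2,0,0,0,0,1,0,0,0,0,0,0,1]

```text
time_s: 22.72
eef_pos: [0.5021, 0.0862, 0.0656]
tcp_rot: [-0.0, 0.738, 0.675, -0.0]
wrist_force: [0.3, 0.7, 0.1]
finger_gap: 0.0002
grip_force: 0.0
```

```bash
python3 -c "
from h import *
bar();print(arm.observe()['wrist_force'],arm.observe()['eef_pos'])"
```

```text
bar 362 ((0.48374536633491516, 0.1720651239156723), (0.26392319798469543, 0.030608946457505226), 85.25310516357422) pca 84.45322033763557 z 0.08115322540814829
[-0.37877544  0.04839702  0.12027716] [0.50230507 0.08617109 0.06564748]
```

Emit:
move_arm:
  rows: [0,-1.5,0,0,0,0,1,0,-1,0,0,0,0,1,0,0,0,0,0,0,1,0,3,0,0,0,0,1,0,6,0,0,0,0,1,0,12,0,0,0,0,1,0,0,0,0,0,0,1]

```text
time_s: 23.35
eef_pos: [0.5225, 0.0841, 0.0656]
tcp_rot: [-0.0, 0.738, 0.674, 0.0]
wrist_force: [0.2, -0.3, 0.5]
finger_gap: 0.0
grip_force: 0.0
```

```bash
python3 -c "
from h import *
bar();bar();jars('scene')
plan(.5,.04,.19,133,jaw=0)
plan(.4835,.1715,.19,133,jaw=0);print(arm.observe()['wrist_force'],arm.observe()['qpos'])"
```

```text
bar 403 ((0.48141929507255554, 0.17279918491840363), (0.2631053924560547, 0.027476396411657333), 84.66122436523438) pca 84.51844552541087 z 0.08139017406137805
bar 403 ((0.481968492269516, 0.17303313314914703), (0.26226529479026794, 0.028548505157232285), 84.22239685058594) pca 84.5678656865063 z 0.08113758728091613
orange [192 232  16  13 111] ctr [0.5802 0.4207] mean [0.5807 0.4214 0.0705] size [0.019 0.039]
orange [249 241  14   8  55] ctr [0.481  0.2883] mean [0.4817 0.2875 0.0628] size [0.033 0.017]
orange [200 256  19  17 113] ctr [0.4976 0.4284] mean [0.4985 0.4259 0.0551] size [0.05  0.047]
green [326 215  10   6  33] ctr [0.458  0.0559] mean [0.459  0.0565 0.0628] size [0.029 0.016]
pose [0.5205 0.0848 0.0653] yaw 84.88 tilt [-0.001  0.    -1.   ] t 23.5 N 7
[-6.6, -2.4, -17.8, 0, 0, -6.87, 0, -6.3, -3.1, -17.8, 0, 0, -6.87, 0, -5.9, -3.9, -17.8, 0, 0, -6.87, 0, -5.4, -4.5, -17.8, 0, 0, -6.87, 0, -4.8, -5.2, -17.8, 0, 0, -6.87, 0, -4.1, -5.7, -17.8, 0, 0, -6.87, 0, -3.4, -6.1, -17.8, 0, 0, -6.87, 0]
pose [0.5205 0.0848 0.0653] yaw 84.88 tilt [-0.001  0.    -1.   ] t 23.5 N 7
[11.9, -6.4, -17.8, 0, 0, -6.87, 0, 12.5, -4.9, -17.8, 0, 0, -6.87, 0, 13.0, -3.4, -17.8, 0, 0, -6.87, 0, 13.4, -1.8, -17.8, 0, 0, -6.87, 0, 13.5, -0.2, -17.8, 0, 0, -6.87, 0, 13.4, 1.4, -17.8, 0, 0, -6.87, 0, 13.1, 3.0, -17.8, 0, 0, -6.87, 0]
[-0.06050974 -0.00453683 -0.25233186] [ 0.39634887  0.43031728 -0.75669135  1.81569093  0.33938329  1.03110332
 -0.58190658]
```

Emit:
move_arm:
  rows: [0,5,-20,0,0,0,1,0,0,-35,0,0,0,1,0,0,-35,0,0,0,0.2,0,0,-35,0,0,0,0,0,0,0,0,0,0,0,0,0,0,0,0,0,0,0,0,0,0,0,0,0]

```text
time_s: 24.08
eef_pos: [0.5253, 0.0839, 0.1901]
tcp_rot: [-0.0, 0.738, 0.675, -0.0]
wrist_force: [-0.3, 0.4, -0.3]
finger_gap: 0.0603
grip_force: 0.0
```

```bash
python3 -c "
from h import *
plan(.4835,.1715,.19,130,jaw=0,n=8)"
```

```text
pose [0.5253 0.0839 0.1901] yaw 84.87 tilt [-0.001 -0.001 -1.   ] t 24.08 N 8
[10.4, -6.2, 0.0, 0, 0, -5.64, 0, 11.0, -5.1, 0.0, 0, 0, -5.64, 0, 11.4, -4.0, 0.0, 0, 0, -5.64, 0, 11.8, -2.9, 0.0, 0, 0, -5.64, 0, 12.0, -1.7, 0.0, 0, 0, -5.64, 0, 12.1, -0.5, 0.0, 0, 0, -5.64, 0, 12.1, 0.7, 0.0, 0, 0, -5.64, 0, 12.0, 1.9, 0.0, 0, 0, -5.64, 0]
```

Emit:
move_arm:
  rows: [10.4,-6.2,0,0,0,-5.6,0,11,-5,0,0,0,-5.6,0,11.4,-4,0,0,0,-5.6,0,11.8,-3,0,0,0,-5.6,0,12,-1.7,0,0,0,-5.6,0,12,-0.5,0,0,0,-5.6,0,12,0.7,0,0,0,-5.6,0,12,2,0,0,0,-5.6,0]

```text
time_s: 24.75
eef_pos: [0.4832, 0.1716, 0.1889]
tcp_rot: [-0.001, 0.423, 0.906, -0.001]
wrist_force: [-0.3, 0.2, 0.5]
finger_gap: 0.0855
grip_force: 0.0
```

Emit:
move_arm:
  rows: [0,0,25,0,0,0,0,0,0,25,0,0,0,0,0,0,25,0,0,0,0,0,0,0,0,0,0,0,0,0,0,0,0,0,0]

```text
time_s: 25.17
eef_pos: [0.4829, 0.1711, 0.114]
tcp_rot: [-0.002, 0.425, 0.905, -0.001]
wrist_force: [-0.3, 0.4, 0.2]
finger_gap: 0.0856
grip_force: 0.0
```

```bash
python3 -c "
from h import *
plan(.4835,.1715,.088,130,jaw=0);print(arm.observe()['qpos'].round(3))
info=arm.camera_info('wrist');im,d=arm.grab_frame('wrist');P=pts('wrist',d,info)
i=im.astype(int);red=(i[...,0]>2*i[...,1])&(P[...,2]>.128)&(P[...,2]<.15)&(abs(P[...,0]-.483)<.02)&(abs(P[...,1]-.171)<.02);print('btn',P[red].mean(0),red.sum())
"
```

```text
pose [0.4829 0.1711 0.114 ] yaw 129.7 tilt [-0.005 -0.001 -1.   ] t 25.17 N 1
[-0.2, 0.9, 25.9, 0, 0, -0.3, 0]
[ 0.384  0.391 -0.953  1.798  0.347  1.137  0.009]
btn [0.48231478 0.17207005 0.13454115] 1068
```

Emit:
move_arm:
  rows: [0,0.5,15,0,0,0,0,0,0,14,0,0,0,0,0,0,0,0,0,0,0,0,0,0,0,0,0,0.7,0,0,0,0,0,0,0.7,0,0,0,0,0,0,0.7,0,0,0,0,0,0,0.7]
  grip_force: 80

```text
time_s: 25.8
eef_pos: [0.4843, 0.1708, 0.0884]
tcp_rot: [0.0, 0.425, 0.905, -0.002]
wrist_force: [-11.7, -8.3, 18.9]
finger_gap: 0.0472
grip_force: 79.1
```

```bash
python3 -c "
from h import *
plan(.483,.1715,.085,130);o=arm.observe();print(o['wrist_force'],o['wrist_torque'],o['finger_gap'],o['grip_force'])"
```

```text
pose [0.4843 0.1708 0.0884] yaw 129.64 tilt [-0.001 -0.003 -1.   ] t 25.8 N 1
[1.3, -0.5, 3.4, 0, 0, -0.36, 0]
[-11.73368865  -8.32575169  18.92900643] [-1.9435351   2.62598094  0.03296004] 0.04715161851176316 79.14842963218689
```

Emit:
move_arm:
  rows: [0,-1.5,-1,0,0,0,0.7,0,0,0.3,0,0,6,0.7,0,0,0.3,0,0,6,0.7,0,0,0.3,0,0,6,0.7,0,0,0,0,0,0,0.7,0,0,0,0,0,0,0.7]

```text
time_s: 26.3
eef_pos: [0.4841, 0.1707, 0.0879]
tcp_rot: [0.001, 0.561, 0.828, -0.0]
wrist_force: [-3.8, -3.3, 7.5]
finger_gap: 0.0468
grip_force: 83.9
```

```bash
python3 -c "
from h import *
plan(.483,.1715,.085,130);o=arm.observe();print(o['wrist_force'],o['wrist_torque'],o['finger_gap'],o['grip_force'])
bar();info=arm.camera_info('wrist');im,d=arm.grab_frame('wrist');P=pts('wrist',d,info);nut(P,im)"
```

```text
pose [0.4841 0.1707 0.0879] yaw 111.69 tilt [ 0.001 -0.001 -1.   ] t 26.3 N 3
[0.4, -0.2, 1.0, 0, 0, -6.1, 0, 0.4, -0.2, 1.0, 0, 0, -6.1, 0, 0.4, -0.2, 1.0, 0, 0, -6.1, 0]
[-3.77318897 -3.28324655  7.54654543] [-0.56117886  0.8081312  -0.33753755] 0.04677203450980289 83.88208150863647
bar 337 ((0.48612478375434875, 0.17288294434547424), (0.2623309791088104, 0.03740217536687851), 84.75430297851562) pca 84.96051632361505 z 0.080243599489763
z hi/lo 0.112 0.0966
tooth ctr mod60 51.21030628114815 n 1971 [102  43  54  53 167 114  29   0   0   0   0   0   0   3  18  25 109 150
  68  51  55  69 165 148  18   0   0   3 125 138  21   2  10   0  79 152]
pin mod180 145.51433733640636 352 slot-pin mod60 -4.304031055258221
```

Emit:
move_arm:
  rows: [0,0,0.3,0,0,6,0.7,0,0,0.3,0,0,6,0.7,0,0,0.3,0,0,6,0.7,0,0,0.3,0,0,6,0.7,0,0,0.3,0,0,6,0.7,0,0,0.3,0,0,6,0.7,0,0,0.3,0,0,6,0.7]

```text
time_s: 26.98
eef_pos: [0.4842, 0.1707, 0.0861]
tcp_rot: [0.001, 0.822, 0.57, 0.0]
wrist_force: [-4.2, -3.8, 9.0]
finger_gap: 0.0469
grip_force: 83.9
```

Emit:
move_arm:
  rows: [0,0,0.3,0,0,6,0.7,0,0,0.3,0,0,6,0.7,0,0,0.3,0,0,6,0.7,0,0,0.3,0,0,6,0.7,0,0,0.3,0,0,6,0.7,0,0,0.3,0,0,6,0.7,0,0,0,0,0,0,0.7,0,0,0,0,0,0,0.7]

```text
time_s: 27.65
eef_pos: [0.4842, 0.1706, 0.0844]
tcp_rot: [0.001, 0.957, 0.29, 0.0]
wrist_force: [-4.6, -3.4, 10.8]
finger_gap: 0.0467
grip_force: 84.3
```

```bash
python3 -c "
from h import *
plan(.483,.1715,.085,130);o=arm.observe();print(o['wrist_force'],o['wrist_torque'],o['finger_gap'],o['qpos'].round(2))
bar();info=arm.camera_info('wrist');im,d=arm.grab_frame('wrist');P=pts('wrist',d,info);nut(P,im)"
```

```text
pose [0.4842 0.1706 0.0844] yaw 33.71 tilt [ 0.001 -0.001 -1.   ] t 27.65 N 14
[-0.0, -0.1, -0.0, 0, 0, -6.88, 0, -0.0, -0.1, -0.0, 0, 0, -6.88, 0, -0.0, -0.1, -0.0, 0, 0, -6.88, 0, -0.0, -0.1, -0.0, 0, 0, -6.88, 0, 0.0, -0.1, -0.0, 0, 0, -6.88, 0, 0.0, -0.1, -0.0, 0, 0, -6.88, 0, 0.0, -0.1, -0.0, 0, 0, -6.88, 0, 0.0, -0.1, -0.0, 0, 0, -6.88, 0]
[0.1, -0.1, -0.0, 0, 0, -6.88, 0, 0.1, -0.1, -0.0, 0, 0, -6.88, 0, 0.1, -0.1, -0.0, 0, 0, -6.88, 0, 0.1, -0.1, -0.0, 0, 0, -6.88, 0, 0.1, -0.1, -0.0, 0, 0, -6.88, 0, 0.1, -0.0, -0.0, 0, 0, -6.88, 0]
[-4.60971849 -3.43371132 10.78361211] [-0.8830098   1.03542188 -0.21384667] 0.04674863288462483 [ 0.12  0.33 -0.61  1.84  0.22  1.03 -1.57]
bar 372 ((0.4824466407299042, 0.1723092943429947), (0.26433515548706055, 0.028213823214173317), 85.04145812988281) pca 84.91272329362879 z 0.07691781093110772
z hi/lo 0.116 0.0953
tooth ctr mod60 1.4405381362507224 n 693 [ 0  0  0  0  0  0  0  0  0  0 28 63 63 63 22  4  0  0  0  0  0  0  0  0
  0  0  0 61 98 75 67 72 75  2  0  0]
pin mod180 145.12491706542687 662 slot-pin mod60 6.315621070823852
```

Emit:
move_arm:
  rows: [0,0,0,0,0,0,0,0,0,0,0,0,0,0,0,0,0,0,0,0,0,0,0,-3,0,0,-6.9,0,0,0,0,0,0,-6.9,0,0,0,0,0,0,-6.9,0,0,0,0,0,0,-6.9,0,0,0,0,0,0,-6.9,0]

```text
time_s: 28.42
eef_pos: [0.4841, 0.1712, 0.086]
tcp_rot: [-0.0, 0.826, 0.563, 0.0]
wrist_force: [0.6, -0.6, 0.5]
finger_gap: 0.0855
grip_force: 0.0
```

Emit:
move_arm:
  rows: [0,0,0,0,0,-6.9,0,0,0,0,0,0,-6.9,0,0,0,0,0,0,-6.9,0,0,0,0,0,0,-6.9,0,0,0,0,0,0,-6.9,0,0,0,0,0,0,-6.9,0,0,0,0,0,0,-6.9,0,0,0,0,0,0,-6.9,0]

```text
time_s: 29.08
eef_pos: [0.4841, 0.1711, 0.086]
tcp_rot: [0.0, 0.471, 0.882, 0.0]
wrist_force: [0.6, 0.6, -0.1]
finger_gap: 0.0855
grip_force: 0.0
```

```bash
python3 -c "
from h import *
plan(.483,.1715,.082,130);o=arm.observe();print(o['wrist_force'],o['wrist_torque'],o['finger_gap'],o['qpos'].round(2))
bar();info=arm.camera_info('wrist');im,d=arm.grab_frame('wrist');P=pts('wrist',d,info);nut(P,im)"
```

```text
pose [0.4841 0.1711 0.086 ] yaw 123.75 tilt [ 0.     0.001 -1.   ] t 29.08 N 1
[0.9, -0.7, 4.0, 0, 0, -6.25, 0]
[ 0.60684437  0.63256678 -0.06718054] [ 0.00074312 -0.04130459  0.00546355] 0.08547649569427031 [ 0.34  0.41 -0.9   1.83  0.37  1.07 -0.11]
bar 323 ((0.48211485147476196, 0.17228268086910248), (0.26359257102012634, 0.0275884959846735), 85.4051742553711) pca 85.0670599578561 z 0.07702258110422111
z hi/lo 0.1079 0.094
tooth ctr mod60 33.107376842594164 n 1328 [  0   0 123 119  52   0   0   0  93   3   0   0   0   0   5  45  32   0
   0   7  90 130  66   0   0   1  86 138  83   0   0   2 101 113  39   0]
pin mod180 146.27926941152253 285 slot-pin mod60 -23.17189256892837
```

Emit:
move_arm:
  rows: [0,0,2,0,0,-6.2,0,0,0,0,0,0,0,0,0,0,0,0,0,0,0.7,0,0,0,0,0,0,0.7,0,0,0,0,0,0,0.7,0,0,0,0,0,0,0.7,0,0,0,0,0,0,0.7]

```text
time_s: 29.77
eef_pos: [0.4838, 0.1709, 0.0846]
tcp_rot: [0.0, 0.427, 0.904, -0.0]
wrist_force: [-4.2, -2.1, 8.5]
finger_gap: 0.0472
grip_force: 80.7
```

```bash
python3 -c "
from h import *
plan(.483,.1715,.085,130);o=arm.observe();print(o['wrist_force'],o['wrist_torque'],o['finger_gap'],o['grip_force'])"
```

```text
pose [0.4838 0.1709 0.0846] yaw 129.45 tilt [ 0.    -0.001 -1.   ] t 29.77 N 1
[1.0, -0.2, -0.4, 0, 0, -0.55, 0]
[-4.21451277 -2.08951829  8.54301065] [-0.54310642  0.92263374 -0.01691115] 0.0472352171354624 80.68180776026566
```

Emit:
move_arm:
  rows: [0,0,0.3,0,0,6.9,0.7,0,0,0.3,0,0,6.9,0.7,0,0,0.3,0,0,6.9,0.7,0,0,0.3,0,0,6.9,0.7,0,0,0.3,0,0,6.9,0.7,0,0,0.3,0,0,6.9,0.7,0,0,0.3,0,0,6.9,0.7,0,0,0.3,0,0,6.9,0.7]

```text
time_s: 30.43
eef_pos: [0.4841, 0.1709, 0.0822]
tcp_rot: [0.0, 0.799, 0.601, 0.0]
wrist_force: [-1.5, -2.4, 6.5]
finger_gap: 0.0471
grip_force: 80.9
```

Emit:
move_arm:
  rows: [0,0,0.3,0,0,6.9,0.7,0,0,0.3,0,0,6.9,0.7,0,0,0.3,0,0,6.9,0.7,0,0,0.3,0,0,6.9,0.7,0,0,0.3,0,0,5,0.7,0,0,0,0,0,0,0.7,0,0,0,0,0,0,0.7]

```text
time_s: 31.02
eef_pos: [0.4844, 0.1708, 0.0815]
tcp_rot: [0.001, 0.935, 0.355, 0.001]
wrist_force: [-4.7, -2.6, 14.0]
finger_gap: 0.0472
grip_force: 81.6
```

```bash
python3 -c "
from h import *
plan(.483,.1715,.085,33);o=arm.observe();print(o['wrist_force'],o['wrist_torque'],o['finger_gap'],o['qpos'].round(2))
bar()"
```

```text
pose [0.4844 0.1708 0.0815] yaw 41.6 tilt [ 0.002 -0.001 -1.   ] t 31.02 N 2
[-0.3, -0.7, -1.7, 0, 0, 4.3, 0, -0.4, -0.7, -1.7, 0, 0, 4.3, 0]
[-4.71152158 -2.64895378 13.9899252 ] [-0.61223753  1.05466237 -0.15793986] 0.04721426218646429 [ 0.13  0.34 -0.62  1.84  0.23  1.03 -1.44]
bar 372 ((0.48159489035606384, 0.1730252504348755), (0.26198187470436096, 0.02689107321202755), 84.28032684326172) pca 84.73076157613346 z 0.07418340916247423
```

Emit:
move_arm:
  rows: [0,0,0.3,0,0,4,0.7,0,0,0,0,0,4.2,0.7,0,0,0,0,0,0,0.7,0,0,0,0,0,0,0.7]

```text
time_s: 31.4
eef_pos: [0.4844, 0.1709, 0.0814]
tcp_rot: [0.001, 0.958, 0.287, 0.001]
wrist_force: [-4.3, -3.9, 15.9]
finger_gap: 0.0467
grip_force: 81.7
```

```bash
python3 -c "
from h import *
plan(.483,.1715,.085,33);o=arm.observe();print(o['wrist_force'],o['wrist_torque'],o['finger_gap'],o['qpos'].round(2))"
```

```text
pose [0.4844 0.1709 0.0814] yaw 33.41 tilt [ 0.002 -0.001 -1.   ] t 31.4 N 1
[-0.8, -1.3, -3.6, 0, 0, 0.41, 0]
[-4.29158378 -3.85884508 15.85222911] [-0.75567453  1.15651971 -0.09545675] 0.04665510114687737 [ 0.11  0.34 -0.6   1.84  0.22  1.03 -1.57]
```

Open, rise, and view the nut.

Emit:
move_arm:
  rows: [0,0,0,0,0,0,0,0,0,0,0,0,0,0,0,0,0,0,0,0,0,0,0,-30,0,0,0,0,0,0,-40,0,0,0,0,0,0,-40,0,0,0,0,0,0,0,0,0,0,0,0,0,0,0,0,0,0]

```text
time_s: 32.07
eef_pos: [0.4854, 0.1717, 0.1922]
tcp_rot: [0.0, 0.957, 0.289, 0.003]
wrist_force: [-1.3, -1.7, -0.5]
finger_gap: 0.0852
grip_force: 0.0
```

```bash
python3 -c "
from h import *
plan(.4835,.1715,.19,33,jaw=1);bar()
info=arm.camera_info('wrist');im,d=arm.grab_frame('wrist');P=pts('wrist',d,info);nut(P,im);nut(P,im,(.483,.171))
i=im.astype(int);red=(i[...,0]>2*i[...,1])&(P[...,2]>.128)&(P[...,2]<.15)&(abs(P[...,0]-.483)<.02)&(abs(P[...,1]-.171)<.02);v,u=np.where(red);print('btn',P[red].mean(0),red.sum())
save('nut3.png',im,(int(u.mean())-50,int(v.mean())-50,100,100),6)"
```

```text
pose [0.4854 0.1717 0.1922] yaw 33.54 tilt [ 0.005  0.001 -1.   ] t 32.07 N 1
[-1.7, -0.8, 2.2, 0, 0, 0.54, 1]
bar 404 ((0.4819914400577545, 0.17234379053115845), (0.26375293731689453, 0.02802637591958046), 84.02496337890625) pca 84.75334822344261 z 0.07377930413774803
z hi/lo 0.1049 0.0935
tooth ctr mod60 55.372382216005306 n 432 [14  0  0  0  0  5 15  0  0  0 10 33  7  0  6  4 28 48 27  0  0  0 36 49
 18  0  0  0 26 45 28  3  8  1  0 21]
pin mod180 145.6030459431241 168 slot-pin mod60 -0.23066372711879524
z hi/lo 0.105 0.0938
tooth ctr mod60 55.57895344930435 n 433 [10  0  0  0  0  5 14  1  0  0  2 34 14  0  2  8 14 51 38  0  0  0 35 50
 18  0  0  1 37 43 19  9  2  1  2 23]
pin mod180 146.02822318468466 168 slot-pin mod60 -0.44926973538031234
btn [0.48475114 0.17122814 0.13462274] 503
```

View pics/nut3.png

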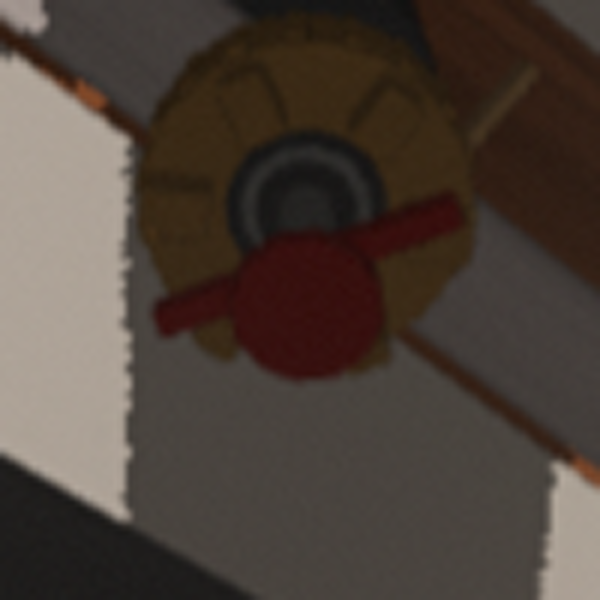

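The pin line (155,320)–(460,210) sits between teeth; offset ≈0°. Pressing the button.

Emit:
move_arm:
  rows: [-1,0,0,0,0,0,1,0,0,0,0,0,0,1,0,0,0,0,0,0,1,0,0,0,0,0,0,1,0,0,0,0,0,0,1,0,0,0,0,0,0,1]

```text
time_s: 32.67
eef_pos: [0.483, 0.1703, 0.1895]
tcp_rot: [-0.0, 0.957, 0.289, -0.0]
wrist_force: [-0.9, 0.7, -0.2]
finger_gap: 0.0121
grip_force: 0.0
```

```bash
python3 -c "
from h import *
plan(.4837,.1715,.14,33,jaw=1);print(arm.observe()['finger_gap'])"
```

```text
pose [0.483  0.1703 0.1895] yaw 33.56 tilt [-0.  0. -1.] t 32.67 N 2
[0.6, -0.3, 24.7, 0, 0, 0.28, 1, 0.6, -0.3, 24.7, 0, 0, 0.28, 1]
0.012123958058275926
```

Emit:
move_arm:
  rows: [1,0,22,0,0,0,1,0,0,22,0,0,0,1,0,0,0,0,0,0,1,0,0,8,0,0,0,1,0,0,6,0,0,0,1,0,0,5,0,0,0,1,0,0,0,0,0,0,1,0,0,0,0,0,0,1]

```text
time_s: 33.33
eef_pos: [0.4841, 0.171, 0.1269]
tcp_rot: [-0.0, 0.957, 0.289, 0.0]
wrist_force: [-0.5, 0.0, -0.3]
finger_gap: 0.0003
grip_force: 0.0
```

Emit:
move_arm:
  rows: [0,0,4,0,0,0,1,0,0,4,0,0,0,1,0,0,0,0,0,0,1,0,0,0,0,0,0,1]

```text
time_s: 33.67
eef_pos: [0.4838, 0.1708, 0.1184]
tcp_rot: [-0.0, 0.957, 0.289, -0.0]
wrist_force: [0.8, 1.0, -0.3]
finger_gap: -0.0001
grip_force: 0.0
```

Emit:
move_arm:
  rows: [0,0,2,0,0,0,1,0,0,1.5,0,0,0,1,0,0,0,0,0,0,1,0,0,0,0,0,0,1]

```text
time_s: 34.0
eef_pos: [0.4842, 0.171, 0.1172]
tcp_rot: [0.001, 0.957, 0.289, 0.001]
wrist_force: [-9.3, -3.6, 22.5]
finger_gap: -0.0001
grip_force: 11.1
```

Hit the hard stop at 0.117 (18 mm down). Retreat and verify.

Emit:
move_arm:
  rows: [0,0,-10,0,0,0,1,0,0,-40,0,0,0,1,0,0,-40,0,0,0,1,-30,0,-20,0,0,0,1,0,0,0,0,0,0,1,0,0,0,0,0,0,1]

```text
time_s: 34.5
eef_pos: [0.4592, 0.1539, 0.2266]
tcp_rot: [0.001, 0.958, 0.288, 0.002]
wrist_force: [0.0, 0.2, -0.0]
finger_gap: -0.0001
grip_force: 0.0
```

```bash
python3 -c "
from h import *
bar();jars('scene')
info=arm.camera_info('wrist');im,d=arm.grab_frame('wrist');P=pts('wrist',d,info);i=im.astype(int)
red=(i[...,0]>2*i[...,1])&(P[...,2]>.08)&(P[...,2]<.15)&(abs(P[...,0]-.483)<.03)&(abs(P[...,1]-.171)<.03);z=P[red][:,2];print('red z',np.percentile(z,[5,50,95]),red.sum())
nut(P,im);save('end.png',im)"
```

```text
bar 479 ((0.4880271852016449, 0.17083679139614105), (0.26554715633392334, 0.040268782526254654), 84.95768737792969) pca 84.65072775744389 z 0.07356020970935773
orange [192 233  16  12 108] ctr [0.5822 0.4212] mean [0.5809 0.4214 0.07  ] size [0.039 0.017]
orange [251 243  11   6  39] ctr [0.4786 0.2883] mean [0.4791 0.2882 0.0634] size [0.029 0.013]
orange [201 256  19  17 112] ctr [0.4981 0.4264] mean [0.4986 0.4245 0.0559] size [0.043 0.046]
red z [0.10160528 0.11640726 0.11789306] 509
z hi/lo 0.1049 0.094
tooth ctr mod60 57.124223788865166 n 490 [33  6  0  0  1 36 36  5  0  0  8 42 34  0  0  0 23 43 17  0  0  0 29 41
 17  0  0  0 18 35 26  2  0  0  5 33]
pin mod180 144.88381451297008 109 slot-pin mod60 2.2404092758950895
```

View pics/end.png

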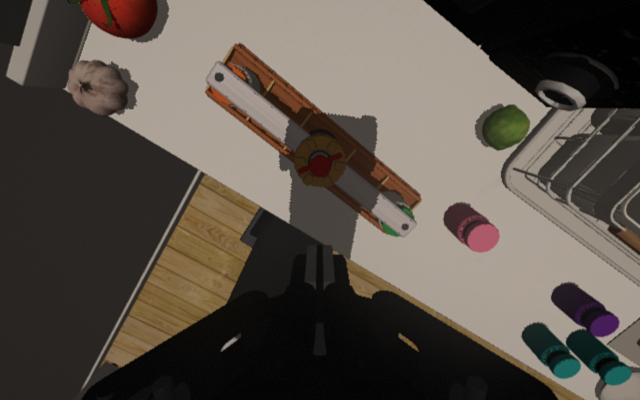

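The bar lies along the tray, over orange (235,75) and green (397,220). The button (320,163) is down at z ≈ 0.117 with its pin in the slots. Handing in.

```bash
python3 -c "
from bench import arm
print(arm.finish_job())"
```

```text
the job is handed in; nothing more can be done
None
```

I finished the job and handed it in; the hand-in gave no verdict, so what follows is from my last measurements: both white jars (orange in cell 3, green in cell 0) stand with lids pressed home, the bar is on its stop, the nut is tight at the first slot in line with the pin, the button is fully down, and the pepper mill, tomato and garlic were not touched.

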